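Pack a sample bottle into its transport canister

TASK

Pack the tall amber bottle for the courier in the carrier's empty well, building the nest in this order: stand the canister base in the empty well, put the spacer sleeve inside it, stand the tall bottle in the sleeve, then put the cover over everything and press it straight down until it snaps fully home on the base. Leave the short bottle standing where it is, and let go of everything at the end.

Things in the scene. Friction and masses are not known exactly. Their poses are not given: they have to be found in the camera images.
- carrier: Fixed low tray, white rim round a grey insert, 131 (x) by 246 mm (y), rim 26 mm high, insert top 22 mm high, steel loop handle at each y end (to y = +-143, 25 mm high). Origin: centre of underside, axes along its sides. Two wells: at y = +60 mm one that already holds a packed canister (fixed, 106 mm high, 79 mm across, the finished look), at y = -60 mm the empty one.
- carrier_well (a point): Centre of the empty well's floor, 4 mm above the desk; z up. The well is 70 mm across and 18 mm deep (its mouth is the insert's top).
- canister_base: White round cup, loose, mouth up, 62 mm across, 44 mm high, a groove round it under the rim; 60 to 130 g. Bore 53 mm (57 at the chamfered mouth), inner floor 5 mm above the underside; foot chamfered to 57 mm. Origin: centre of underside, z up. In the well its rim stands 26 mm above the insert: grip it across the rim from above, tips at most 21 mm below the rim.
- spacer_sleeve: Light grey round sleeve, loose, mouth up, 49 mm across, 63 mm high; about 50 g. Bore 42 mm (46 at the chamfered mouth), inner floor 10 mm above the underside; foot chamfered to 43 mm. Origin: centre of underside, z up. In the canister base its underside is 5 mm above the base's and its top stands 24 mm above the base's rim.
- tall_bottle: Amber bottle, white cap, loose, upright, body 36 mm across, 81 mm high; cap 24 mm across, 62 to 81 mm up: best held by the cap. About 60 g. Origin: centre of underside, z up. In the sleeve its underside is 10 mm above the sleeve's and its top stands 28 mm above the sleeve's top.
- short_bottle: Amber bottle with a black cap, loose, upright, body 36 mm across, 67 mm high. Not to be packed: stays where it stands. Origin: centre of its underside, z up.
- canister_cover: White hat-like cover, mouth down, 74 mm high, loose. Grip the upper part: 61 mm across, 21 to 74 mm up. Skirt 79 mm across (83 over 3 snap tabs), mouth 74 narrowing to 67 mm inside at a stop ledge 16 mm up; 56 mm above. Origin: centre of mouth, z up. On the base it first rests on its tabs, origin 41 mm above the base's; 8 to 14 N springs them past the rim; home at 28 mm. 65 to 130 g.
Mind the look-alikes: they are no part of the job. Leave any green look-alike of the canister_cover alone. Leave any pink look-alike of the tall_bottle alone.

How it is judged:
By the outcome, as a careful person would: the job done as asked, in the order asked, and still so for the second after the job is handed in, with the robot touching nothing.
It also fails if it takes over 128 s, if anything falls off the work surface, if the arm or the gripper's body presses on something with over 40 N, if the wrist force passes 120 N, or if a joint passes its speed limit or range.

ROBOT

A 7-joint arm with a two-finger parallel gripper is mounted at the origin on a cart in front of the work surface, level with it; the furniture and walls round the work are solid. World frame = base frame: x ahead of the robot, y to its left, z up, the work surface at z = 0. Lengths are in m, angles in rad, forces in N, time in s.
With the tool pointing down it reaches from about 0.4 to 0.875 m from the base axis. Payload 19.3 kg.
Tool frame: the origin (TCP) lies midway between the tips of the shut fingers; the grasp point (between the pads) lies bot.pinch_z behind it (bot.pinch_z is the distance from the TCP to the grasp point, in m); z points along the fingers, y is the line along which they close (so a half turn about z gives the same grasp; the last joint's range is limited). The gripper opens to 85 mm and grips with 20 to 120 N. Pads are 22 mm wide; open, the fingers measure 114 mm over their backs; the gripper's body (76 mm by 85 mm) begins 54 mm behind the grasp point. The pads swing forward as they close: fully open they stand 13 mm farther back than shut.
Start: joints at [-1.324, 0.521, -0.036, 1.599, 0.021, 1.021, -0.113], TCP at [0.195, 0.594, 0.231] pointing down, gripper open.
Joint ranges: [-2.91, 2.91], [-0.3, 2.13], [-1.5, 1.42], [0.17, 2.43], [-1.26, 4.41], [0.16, 1.93], [-2.52, 2.52]. Speed limits (rad/s): [1.89, 1.89, 2.39, 2.39, 3.01, 3.01, 3.01].

INTERFACE

Orientations are given as [roll, pitch, yaw] about the fixed x, y, z axes, in that order (R = Rz(yaw) Ry(pitch) Rx(roll)).
In Python, from workcell import readout, grab_frame, camera_info, workorder, bot gives the robot as it stands. The module is installed in compiled form; this text tells all that it offers.
- The arm moves only by the tool drive_tool, never from a script. Its argument "targets" is a list of rows, each an object of numbers: "dx", "dy", "dz": the shift along the tool's x, y, z as a fraction of full scale; "yaw": the turn about the tool's z as a fraction of full scale; "fingers": the closure, from 0 (fully open) to 1 (shut). In form: [{"dx": .., "dy": .., "dz": .., "yaw": .., "fingers": ..}, ...]. A call has 1 to 20 rows; each row shifts and turns the commanded pose from where the row before left it, along the tool's axes as they then stand; what a row does not reach is not made up. Full scale, the value 1, is 0.1 m for a shift and 90 degrees for a turn. A row lasts 1/10 s, in which the tool goes at most 50 mm and 8.59 degrees, less where a joint would pass 70% of its speed; a pose out of reach is approached as far as the arm can. A call with a number of a shift or a turn outside -1 to 1 is refused whole. A call with a gripper value outside its range is refused whole. The fingers move at their own pace and stop on an object; "squeeze" is the grip in N (left out, the last holds). Time passes only in rows, so rows that do not move let the fingers close. It gives the time, the measured TCP pose, the force, the opening and the grip force at its end, in the units of the state.
- readout.observe(): the state, without advancing time (a new reading comes with each control period).
- grab_frame(name): name is "side" or "top" or "wrist"; returns the picture (384x512x3 uint8, blue, green, red); there is no depth.
- camera_info(name): a dict with "fx", "fy", "cx", "cy" (pixels), "D" ([k1, k2, p1, p2, k3] as OpenCV has them; the pictures are not rectified), "T" (4x4, takes a point from camera to world coordinates); the wrist camera has in their place "hand_eye" (4x4, takes a point from camera to tool coordinates, whose origin is the TCP and whose axes are the flange's). Camera axes: x right, y up, looking along -z (the intrinsics and any distortion apply to the point x, -y, -z); pixel columns grow to the right and rows downward; lengths in m; the calibration is good to about 2 mm. A picture is of the moment at which its call begins: read the wrist's pose just before it. camera_info takes no time and is no camera call.
- workorder.job_done(): hands the job in; it is judged then, once.
The state is a dict: "clock": time; "qpos": joint angles; "qd": joint speeds; "joint_efforts": joint torques, N m; "position": TCP position; "tool_rot": TCP orientation; "force": force on the tool from outside, world axes, zero at the start; "moment": the same for the moment, N m; "grip_width": finger opening in m; "finger_force": force on a finger pad.
Only numpy, scipy, OpenCV 4.12 (cv2) and the standard library are available. Lean on these libraries where they do the work, as an engineer would, in place of code of your own. Each camera call takes 0.05 s, during which the arm holds its last target. There are 200 camera calls.

## Working session

There is one attempt and no reset: what is moved stays moved. The work goes in short steps, Python scripts to look and compute and a tool call to move; the robot and the scene stay as the last step left them, time stands still between calls to the robot, and variables do not carry over. Pictures are saved under pics/ and viewed, at most 14 in all, crops included, and the job is handed in when it is done.

Besides the shell and the picture viewer there is one more tool, called after ">>>" in YAML: its name, and indented under it one key for each argument. drive_tool: Moves the arm, as the interface text tells. Shift numbers are shares of 0.1 m and turn numbers shares of 90 degrees, none past 1 either way. Its arguments: {"type":"object","properties":{"targets":{"type":"array","items":{"type":"object","properties":{"dx":{"type":"number","minimum":-1,"maximum":1},"dy":{"type":"number","minimum":-1,"maximum":1},"dz":{"type":"number","minimum":-1,"maximum":1},"yaw":{"type":"number","minimum":-1,"maximum":1},"fingers":{"type":"number"}}}},"squeeze":{"type":"number"}},"required":["targets"]}

```bash
mkdir -p pics; python3 - <<'E'
from workcell import readout, grab_frame, camera_info, bot
import cv2, numpy as np
s=readout.observe(); print(s, bot.pinch_z)
for n in("side","top","wrist"):
    f=grab_frame(n); cv2.imwrite(f"pics/{n}0.png",f); print(n,camera_info(n))
E
```

```text
{'clock': 0.0, 'qpos': array([-1.32420439,  0.52203301, -0.03630252,  1.59996472,  0.02118031,
        1.02109255, -0.1128014 ]), 'qd': array([-0.00073453,  0.00020787, -0.0006439 ,  0.00024215, -0.00043126,
       -0.00068798, -0.00151717]), 'joint_efforts': array([-3.74873023e-03, -9.27076936e+01,  1.97830126e+00, -3.69947648e+01,
        1.77066569e-02,  7.86020304e-03,  2.31086062e-06]), 'position': array([0.1946432 , 0.59358529, 0.23072966]), 'tool_rot': array([-3.14048172e+00,  7.38102991e-05,  2.82475674e+00]), 'force': array([0.32835783, 0.60874816, 0.32112713]), 'moment': array([-0.00311895, -0.04434477, -0.00028657]), 'finger_force': 0.0, 'grip_width': 0.08504763124061235} 0.0187
side {'fx': 422.89825124348954, 'fy': 422.89825124348954, 'cx': 260.66786820477216, 'cy': 195.72470900850715, 'D': array([0.02237932, 0.        , 0.        , 0.        , 0.        ]), 'T': array([[ 0.87343187,  0.25269033, -0.41625037,  0.02543344],
       [-0.48655566,  0.4186483 , -0.76680975, -0.8445813 ],
       [-0.0195029 ,  0.87228505,  0.48860867,  0.63080413],
       [ 0.        ,  0.     
[... 401 characters left out ...]
913201e-03,  1.98735201e-01,  9.80050455e-01,
         1.03696552e+00],
       [ 0.00000000e+00,  0.00000000e+00,  0.00000000e+00,
         1.00000000e+00]])}
wrist {'fx': 289.9006943949149, 'fy': 289.9006943949149, 'cx': 257.52624476532185, 'cy': 190.76909347586468, 'D': array([-0.05928317,  0.        ,  0.        ,  0.        ,  0.        ]), 'hand_eye': array([[ 3.97744421e-05,  9.45133627e-01,  3.26683984e-01,
         8.42046878e-02],
       [ 9.99999083e-01,  4.04636608e-04, -1.29241130e-03,
         3.49539831e-04],
       [-1.35368967e-03,  3.26683735e-01, -9.45132744e-01,
        -1.42511122e-01],
       [ 0.00000000e+00,  0.00000000e+00,  0.00000000e+00,
         1.00000000e+00]])}
```

View pics/top0.png

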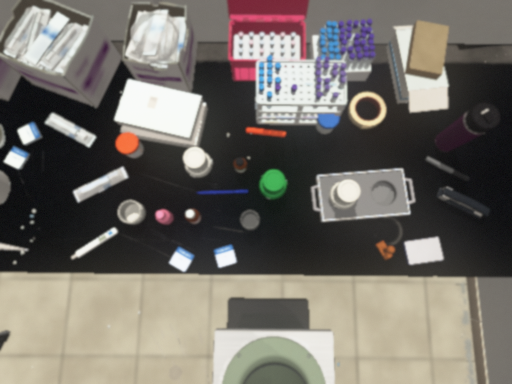

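View pics/side0.png

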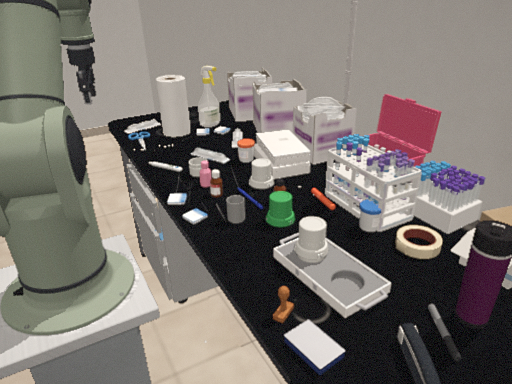

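The top view (right = −y, up = +x) shows: cup (131,211), tall bottle (192,215) with the pink decoy (164,215) beside it, short bottle (240,165), cover (197,161), green decoy (273,184), grey sleeve (250,219), and the carrier (363,194) with its empty well at (384,192). The side view matches: cup (197,167), bottle (216,176), cover (261,165), sleeve (235,200), well (350,283).

```bash
cat > h.py <<'E'
from workcell import readout, grab_frame, camera_info, bot
import cv2, numpy as np
from scipy.spatial.transform import Rotation as Ro
def pose(name, s=None):
    c=camera_info(name)
    if 'T' in c: return c, c['T']
    s=s or readout.observe(); M=np.eye(4); M[:3,:3]=Ro.from_euler('xyz',s['tool_rot']).as_matrix(); M[:3,3]=s['position']
    return c, M@c['hand_eye']
def ray(c,T,px):
    K=np.array([[c['fx'],0,c['cx']],[0,c['fy'],c['cy']],[0,0,1]])
    u=cv2.undistortPoints(np.array(px,float).reshape(-1,1,2),K,c['D']).reshape(-1,2)
    d=np.c_[u[:,0],-u[:,1],-np.ones(len(u))]@T[:3,:3].T
    return T[:3,3], d/np.linalg.norm(d,axis=1)[:,None]
def plane(c,T,px,z):
    o,d=ray(c,T,px); return o+d*((z-o[2])/d[:,2])[:,None]
def cross(r1,r2):
    (o1,d1),(o2,d2)=r1,r2; t=np.linalg.lstsq(np.c_[d1,-d2],o2-o1,rcond=None)[0]
    p,q=o1+t[0]*d1,o2+t[1]*d2; return (p+q)/2, np.linalg.norm(p-q)
def snap(fn):
    s=readout.observe(); c,T=pose('wrist',s); f=grab_frame('wrist'); cv2.imwrite(f'pics/{fn}.png',f)
    np.savez(f'pics/{fn}.npz',T=T); return f,c,T
E
python3 - <<'E'
from h import *
ct,Tt=pose('top'); cs,Ts=pose('side')
for n,a,b,h in [('cup',(131,210),(197,162),.044),('tall',(192,214),(216,173),.081),('pink',(164,214),(206,163),.08),('short',(240,164),(280,184),.067),('cover',(197,161),(262,161),.074),('green',(273,184),(281,195),.074),('sleeve',(250,217),(236,199),.063),('packed',(347,190),(313,222),.106),('well',(384,192),(349,284),.004)]:
    p=plane(ct,Tt,[a],h)[0]; o,d=ray(ct,Tt,[a]); o2,d2=ray(cs,Ts,[b])
    print(n,p.round(3),[x if isinstance(x,float) else np.round(x,3) for x in cross((o,d[0]),(o2,d2[0]))])
E
```

```text
cup [0.462 0.391 0.044] [array([0.46 , 0.393, 0.041]), np.float64(0.005113409313256433)]
tall [0.449 0.218 0.081] [array([0.451, 0.218, 0.075]), np.float64(0.0029648455762006335)]
pink [0.448 0.291 0.08 ] [array([0.449, 0.291, 0.08 ]), np.float64(0.0028556709108791454)]
short [0.589 0.096 0.067] [array([0.597, 0.095, 0.053]), np.float64(0.007512218623318833)]
cover [0.595 0.212 0.074] [array([0.598, 0.209, 0.082]), np.float64(0.01190097319610442)]
green [0.533 0.005 0.074] [array([0.539, 0.002, 0.076]), np.float64(0.01443337451181516)]
sleeve [0.444 0.066 0.063] [array([0.444, 0.066, 0.062]), np.float64(0.0011757697937013027)]
packed [ 0.512 -0.185  0.106] [array([ 0.515, -0.187,  0.104]), np.float64(0.00397739357752605)]
well [ 0.528 -0.316  0.004] [array([ 0.526, -0.314,  0.011]), np.float64(0.00036823333484848947)]
```

>>> drive_tool:
  targets:
    - {"yaw": -0.07}
    - {"yaw": -0.07}
    - {"yaw": -0.062}
    - {"dx": -0.27,"dy": -0.2}
    - {"dx": -0.27,"dy": -0.2}
    - {"dx": -0.27,"dy": -0.2}
    - {"dx": -0.27,"dy": -0.2}
    - {"dx": -0.27,"dy": -0.2}
    - {"dx": -0.27,"dy": -0.2}
    - {"dx": -0.27,"dy": -0.2}
    - {"dx": -0.27,"dy": -0.2}
    - {"dx": -0.27,"dy": -0.2}
    - {"dx": -0.24,"dy": -0.23}
    - {}

```text
invalid input
```

```bash
python3 - <<'E'
from h import *
print(readout.observe()['position'],readout.observe()['tool_rot']); snap('w1')
E
```

```text
[0.19465534 0.59369721 0.23089428] [-3.14082461e+00  6.45054405e-05  2.82481696e+00]
```

View pics/w1.png

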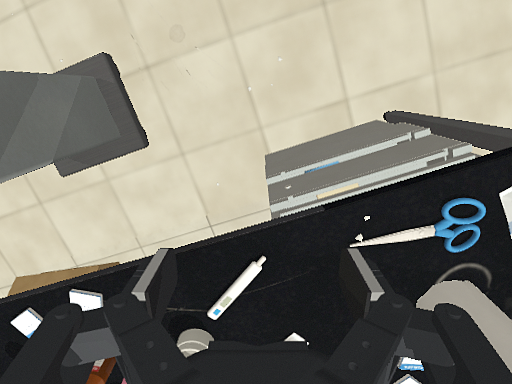

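The move was refused, so every row probably needs all its fields. The wrist picture shows the start pose: scissors and a pen, with the fingers at (150,290) and (365,285).

>>> drive_tool:
  targets:
    - {"dx": 0,"dy": 0,"dz": 0,"yaw": -0.07,"fingers": 0}
    - {"dx": 0,"dy": 0,"dz": 0,"yaw": -0.07,"fingers": 0}
    - {"dx": 0,"dy": 0,"dz": 0,"yaw": -0.062,"fingers": 0}
    - {"dx": -0.27,"dy": -0.2,"dz": 0,"yaw": 0,"fingers": 0}
    - {"dx": -0.27,"dy": -0.2,"dz": 0,"yaw": 0,"fingers": 0}
    - {"dx": -0.27,"dy": -0.2,"dz": 0,"yaw": 0,"fingers": 0}
    - {"dx": -0.27,"dy": -0.2,"dz": 0,"yaw": 0,"fingers": 0}
    - {"dx": -0.27,"dy": -0.2,"dz": 0,"yaw": 0,"fingers": 0}
    - {"dx": -0.27,"dy": -0.2,"dz": 0,"yaw": 0,"fingers": 0}
    - {"dx": -0.27,"dy": -0.2,"dz": 0,"yaw": 0,"fingers": 0}
    - {"dx": -0.27,"dy": -0.2,"dz": 0,"yaw": 0,"fingers": 0}
    - {"dx": -0.27,"dy": -0.2,"dz": 0,"yaw": 0,"fingers": 0}
    - {"dx": -0.24,"dy": -0.23,"dz": 0,"yaw": 0,"fingers": 0}
    - {"dx": 0,"dy": 0,"dz": 0,"yaw": 0,"fingers": 0}
  squeeze: 30

```text
clock: 1.6
position: [0.4653, 0.387, 0.2311]
tool_rot: [-3.14, 0.001, 3.136]
force: [-0.4, -0.1, -0.2]
grip_width: 0.0852
finger_force: 0.0
```

```bash
python3 - <<'E'
from h import *
print(readout.observe()['position'],readout.observe()['tool_rot']); snap('w2')
E
```

```text
[0.46534996 0.38698966 0.23109713] [-3.13969142e+00  1.21331878e-03  3.13612997e+00]
```

View pics/w2.png

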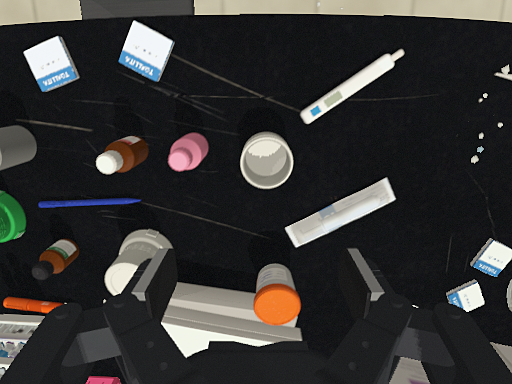

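The wrist view shows the cup at (266,160), pink (188,152), tall bottle cap (108,162), cover (135,265), short bottle (45,268), green cover (5,217) and sleeve (10,147). I'll take a second view with a baseline and measure the cup's rim.

>>> drive_tool:
  targets:
    - {"dx": 0.25,"dy": -0.3,"dz": 0.1,"yaw": 0,"fingers": 0}
    - {"dx": 0.25,"dy": -0.3,"dz": 0.1,"yaw": 0,"fingers": 0}
    - {"dx": 0,"dy": -0.2,"dz": 0.1,"yaw": 0,"fingers": 0}
    - {"dx": 0,"dy": 0,"dz": 0,"yaw": 0,"fingers": 0}
    - {"dx": 0,"dy": 0,"dz": 0,"yaw": 0,"fingers": 0}

```text
clock: 2.15
position: [0.4116, 0.3119, 0.2016]
tool_rot: [3.141, 0.0, -3.141]
force: [-0.3, 0.7, -0.3]
grip_width: 0.085
finger_force: 0.0
```

```bash
python3 - <<'E'
from h import *
f3,c,T3=snap('w3'); f2=cv2.imread('pics/w2.png'); T2=np.load('pics/w2.npz')['T']
print(readout.observe()['position'])
# project expected cup into view 3
p=plane(c,T2,[(266,160)],.04)[0]; q=np.linalg.inv(T3)@np.r_[p,1]; u=(c['cx']+c['fx']*q[0]/-q[2], c['cy']-c['fy']*q[1]/-q[2]); print(p,u)
a=f2[110:210,216:316]; x,y=map(int,u); b=f3[max(0,y-50):y+50,x-50:x+50]
cv2.imwrite('pics/z1.png',np.hstack([cv2.resize(a,(400,400),interpolation=0),cv2.resize(b,(400,400),interpolation=0)]))
E
```

```text
[0.4117445  0.31228672 0.20163676]
[0.45873126 0.39737691 0.04      ] (np.float64(331.7625213601506), np.float64(212.34865193388285))
```

View pics/z1.png

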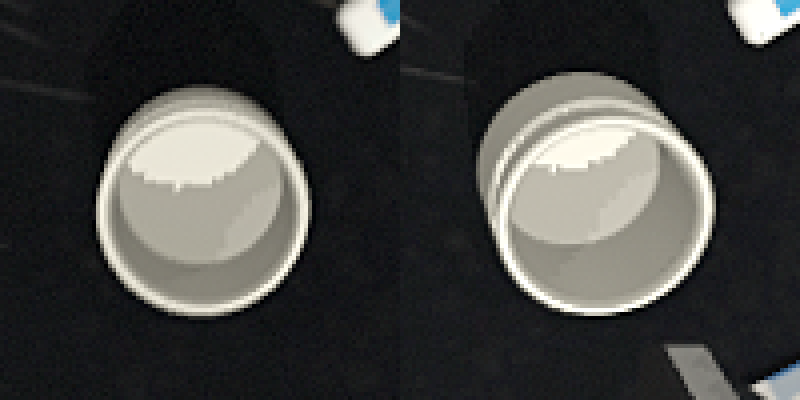

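View pics/w3.png

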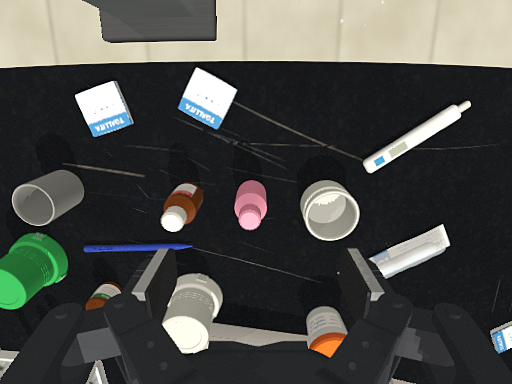

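The crops show the cup's bright rim ring, centred near (267,163) in w2 and (332,216) in w3. w3 also shows the tall cap at (174,219), sleeve mouth (35,204) and cover top (187,333).

```bash
cat >> h.py <<'E'
def blob(f,px,r,lo,hi=256,hsvmax=70):
    """convex-hull ellipse of the bright, unsaturated blob nearest px within a (2r)^2 window"""
    x,y=map(int,px); x0,y0=max(0,x-r),max(0,y-r); w=f[y0:y+r,x0:x+r]; h=cv2.cvtColor(w,cv2.COLOR_BGR2HSV)
    m=((h[...,2]>=lo)&(h[...,2]<hi)&(h[...,1]<hsvmax)).astype(np.uint8)
    cs,_=cv2.findContours(m,cv2.RETR_EXTERNAL,cv2.CHAIN_APPROX_NONE)
    cs=[k for k in cs if len(k)>12]; k=max(cs,key=lambda k:cv2.contourArea(cv2.convexHull(k)))
    e=cv2.fitEllipse(cv2.convexHull(k)); return (e[0][0]+x0,e[0][1]+y0),e[1]
def tri(c,Ta,a,Tb,b):
    o,d=ray(c,Ta,[a]); o2,d2=ray(c,Tb,[b]); return cross((o,d[0]),(o2,d2[0]))
E
python3 - <<'E'
from h import *
c=camera_info('wrist'); f2,f3=[cv2.imread(f'pics/w{i}.png') for i in(2,3)]; T2,T3=[np.load(f'pics/w{i}.npz')['T'] for i in (2,3)]
for lo in (200,215,225):
    a=blob(f2,(266,162),35,lo); b=blob(f3,(332,214),36,lo); print(lo,a,b,tri(c,T2,a[0],T3,b[0]))
for lo in (180,200):
    a=blob(f2,(106,162),16,lo); b=blob(f3,(175,218),18,lo); print('tall',a,b,tri(c,T2,a[0],T3,b[0]))
E
```

```text
200 ((266.28433990478516, 162.2258415222168), (50.663936614990234, 52.34503936767578)) ((331.54859924316406, 215.42041397094727), (48.179500579833984, 54.94300079345703)) (array([0.4611612 , 0.39736959, 0.04256675]), np.float64(0.0009041425824978833))
215 ((266.364315032959, 162.31134414672852), (50.060325622558594, 52.07947540283203)) ((331.5332908630371, 215.5288963317871), (47.872859954833984, 54.59548568725586)) (array([0.46134447, 0.39744236, 0.04237716]), np.float64(0.0009904213070652873))
225 ((266.8327178955078, 162.4524917602539), (49.471214294433594, 50.799503326416016)) ((331.7486457824707, 215.54581451416016), (47.737972259521484, 54.06333541870117)) (array([0.46179136, 0.3980015 , 0.04135675]), np.float64(0.0010606319099927426))
tall ((106.10892868041992, 163.41833305358887), (18.748741149902344, 21.930160522460938)) ((171.85300636291504, 221.2998924255371), (19.347652435302734, 22.508159637451172)) (array([0.4525868 , 0.22570704, 0.07696862]), np.float64(0.0005800463716033675))
tall ((105.83275413513184, 163.60085487365723), (17.51651954650879, 21.42952537536621)) ((171.59147930145264, 221.45694160461426), (19.02304458618164, 21.788660049438477)) (array([0.4527497 , 0.2254257 , 0.07703837]), np.float64(0.0005350189665632045))
```

>>> drive_tool:
  targets:
    - {"dx": -0.245,"dy": 0.3,"dz": 0.1,"yaw": 0,"fingers": 0}
    - {"dx": -0.245,"dy": 0.3,"dz": 0.2,"yaw": 0,"fingers": 0}
    - {"dx": 0,"dy": 0.25,"dz": 0.2,"yaw": 0,"fingers": 0}
    - {"dx": 0,"dy": 0,"dz": 0,"yaw": 0,"fingers": 0}
    - {"dx": 0,"dy": 0,"dz": 0,"yaw": 0,"fingers": 0}
    - {"dx": 0,"dy": 0,"dz": 0,"yaw": 0,"fingers": 0}

```text
clock: 2.8
position: [0.4609, 0.3961, 0.1518]
tool_rot: [3.141, 0.001, -3.141]
force: [0.1, -0.3, -0.1]
grip_width: 0.0857
finger_force: 0.0
```

```bash
python3 - <<'E'
from h import *
f,c,T=snap('w4'); s=readout.observe(); print(s['position'],s['tool_rot'])
q=np.linalg.inv(T)@np.r_[.4613,.3974,.0435,1]; u=(c['cx']+c['fx']*q[0]/-q[2], c['cy']-c['fy']*q[1]/-q[2]); print(u)
for lo in (200,215):
    a=blob(f,u,50,lo); print(a,plane(c,T,[a[0]],.044))
    for i,g in ((2,(266,162)),(3,(332,214))):
        Ti=np.load(f'pics/w{i}.npz')['T']; b=blob(cv2.imread(f'pics/w{i}.png'),g,36,lo)[0]; print(plane(c,Ti,[b],.044),tri(c,Ti,b,T,a[0]))
E
```

```text
[0.46110432 0.395914   0.15206626] [ 3.14108343e+00  8.16931583e-04 -3.14146667e+00]
(np.float64(258.204840588373), np.float64(188.27795604473823))
((257.5573081970215, 186.4128532409668), (66.83258819580078, 67.24901580810547)) [[0.45934216 0.39680656 0.044     ]]
[[0.46045056 0.39760489 0.044     ]] (array([0.46234883, 0.39734038, 0.03541737]), np.float64(0.0010813744116299883))
[[0.4609044  0.39670643 0.044     ]] (array([0.45962009, 0.39654698, 0.04526821]), np.float64(0.0014193048393358269))
((257.67578125, 188.0358123779297), (62.73213195800781, 66.96025848388672)) [[0.46089866 0.39691551 0.044     ]]
[[0.46055304 0.39769844 0.044     ]] (array([0.45908082, 0.39721457, 0.04970237]), np.float64(0.0006558191624235593))
[[0.46103869 0.39670066 0.044     ]] (array([0.46118261, 0.39688258, 0.04344837]), np.float64(0.00019897966579593608))
```

>>> drive_tool:
  targets:
    - {"dx": 0,"dy": 0.01,"dz": 0.3,"yaw": 0,"fingers": 0}
    - {"dx": 0,"dy": 0,"dz": 0.3,"yaw": 0,"fingers": 0}
    - {"dx": 0,"dy": 0,"dz": 0.3,"yaw": 0,"fingers": 0}
    - {"dx": 0,"dy": 0,"dz": 0.3,"yaw": 0,"fingers": 0}
    - {"dx": 0,"dy": 0,"dz": 0.12,"yaw": 0,"fingers": 0}
    - {"dx": 0,"dy": 0,"dz": 0,"yaw": 0,"fingers": 0}
    - {"dx": 0,"dy": 0,"dz": 0,"yaw": 0,"fingers": 1}
    - {"dx": 0,"dy": 0,"dz": 0,"yaw": 0,"fingers": 1}
    - {"dx": 0,"dy": 0,"dz": 0,"yaw": 0,"fingers": 1}
    - {"dx": 0,"dy": 0,"dz": 0,"yaw": 0,"fingers": 1}
    - {"dx": 0,"dy": 0,"dz": 0,"yaw": 0,"fingers": 1}
  squeeze: 40

```text
clock: 3.95
position: [0.4616, 0.3976, 0.0213]
tool_rot: [3.14, 0.002, -3.141]
force: [-1.8, -2.0, 9.3]
grip_width: 0.0599
finger_force: 41.2
```

>>> drive_tool:
  targets:
    - {"dx": 0,"dy": 0,"dz": -0.2,"yaw": 0,"fingers": 1}
    - {"dx": 0,"dy": 0,"dz": -0.4,"yaw": 0,"fingers": 1}
    - {"dx": 0,"dy": 0,"dz": -0.4,"yaw": 0,"fingers": 1}
    - {"dx": 0,"dy": 0,"dz": -0.4,"yaw": 0,"fingers": 1}
    - {"dx": 0,"dy": -0.2,"dz": -0.4,"yaw": 0,"fingers": 1}
    - {"dx": -0.03,"dy": -0.4,"dz": 0,"yaw": 0,"fingers": 1}
    - {"dx": -0.03,"dy": -0.4,"dz": 0,"yaw": 0,"fingers": 1}
    - {"dx": -0.03,"dy": -0.4,"dz": 0,"yaw": 0,"fingers": 1}
    - {"dx": -0.03,"dy": -0.4,"dz": 0,"yaw": 0,"fingers": 1}
    - {"dx": -0.03,"dy": -0.4,"dz": 0,"yaw": 0,"fingers": 1}
    - {"dx": -0.03,"dy": -0.4,"dz": 0,"yaw": 0,"fingers": 1}
    - {"dx": -0.03,"dy": -0.4,"dz": 0,"yaw": 0,"fingers": 1}
    - {"dx": -0.03,"dy": -0.4,"dz": 0,"yaw": 0,"fingers": 1}
    - {"dx": -0.03,"dy": -0.4,"dz": 0,"yaw": 0,"fingers": 1}
    - {"dx": -0.03,"dy": -0.4,"dz": 0,"yaw": 0,"fingers": 1}
    - {"dx": -0.03,"dy": -0.4,"dz": 0,"yaw": 0,"fingers": 1}
    - {"dx": -0.03,"dy": -0.4,"dz": 0,"yaw": 0,"fingers": 1}
    - {"dx": -0.03,"dy": -0.4,"dz": 0,"yaw": 0,"fingers": 1}
    - {"dx": 0,"dy": 0,"dz": 0,"yaw": 0,"fingers": 1}
    - {"dx": 0,"dy": 0,"dz": 0,"yaw": 0,"fingers": 1}

```text
clock: 5.95
position: [0.5001, -0.1437, 0.2003]
tool_rot: [-3.141, 0.001, 3.14]
force: [-0.4, 1.2, -0.4]
grip_width: 0.0599
finger_force: 43.9
```

```bash
python3 - <<'E'
from h import *
s=readout.observe(); print(s['position'],s['tool_rot'],s['qpos']); snap('w5')
E
```

```text
[ 0.50008971 -0.1437254   0.20025536] [-3.14148827e+00  1.44530613e-03  3.14019230e+00] [ 0.11994256  0.39523307  0.0600309   1.91082998 -0.03136543  0.83497269
  1.76577404]
```

View pics/w5.png

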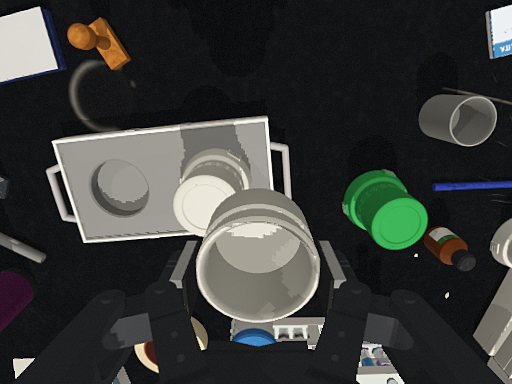

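The cup is held cleanly, with its rim at (258,262). The empty well is at (120,187), the packed canister at (210,190) and the sleeve at (470,120).

>>> drive_tool:
  targets:
    - {"dx": -0.05,"dy": -0.3,"dz": 0,"yaw": 0,"fingers": 1}
    - {"dx": -0.05,"dy": -0.3,"dz": 0,"yaw": 0,"fingers": 1}
    - {"dx": -0.05,"dy": -0.3,"dz": 0,"yaw": 0,"fingers": 1}
    - {"dx": -0.05,"dy": -0.3,"dz": 0,"yaw": 0,"fingers": 1}
    - {"dx": -0.05,"dy": -0.3,"dz": 0,"yaw": 0,"fingers": 1}
    - {"dx": -0.02,"dy": -0.21,"dz": 0,"yaw": 0,"fingers": 1}
    - {"dx": 0,"dy": 0,"dz": 0,"yaw": 0,"fingers": 1}
    - {"dx": 0,"dy": 0,"dz": 0,"yaw": 0,"fingers": 1}
    - {"dx": 0,"dy": 0,"dz": 0,"yaw": 0,"fingers": 1}

```text
clock: 6.9
position: [0.5276, -0.3123, 0.1996]
tool_rot: [3.141, 0.0, -3.139]
force: [0.5, 0.6, -0.7]
grip_width: 0.0602
finger_force: 43.9
```

```bash
python3 - <<'E'
from h import *
s=readout.observe(); print(s['position'],s['tool_rot'],s['qpos']); f,c,T=snap('w6')
a=cv2.resize(f[90:290,150:370],(660,600)); cv2.imwrite('pics/z2.png',a)
E
```

```text
[ 0.52760116 -0.31228539  0.19957978] [ 3.14102919e+00  3.34330998e-04 -3.13917740e+00] [ 0.37791402  0.53829762  0.08797156  1.66935213 -0.0567658   0.93636438
  2.06037507]
```

View pics/z2.png

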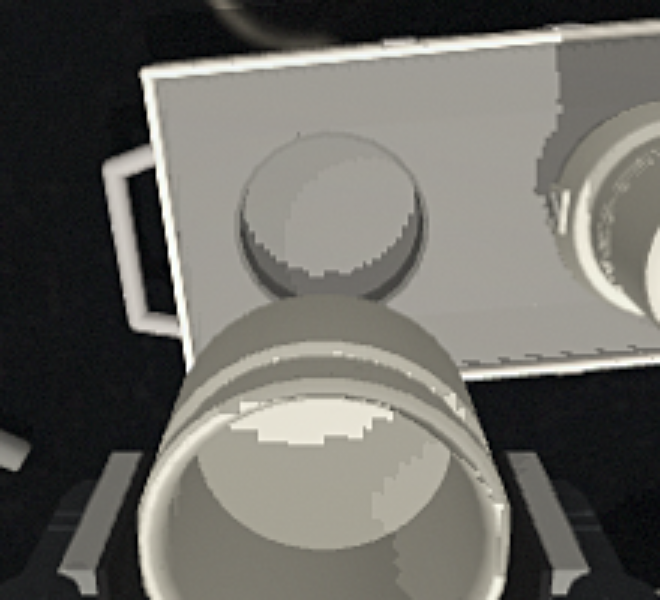

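The zoomed crop shows the well mouth spanning 236–428 across with its top at row 131, and the held cup's rim below it. I'll cast edge points onto the known planes and fit circles.

```bash
cat >> h.py <<'E'
from scipy.optimize import least_squares
def circ(f,c,T,ctr,z,r,tol=.006,mask=None):
    """circle centre on plane z from Canny edges within r+-tol of ctr, robust LSQ with free radius"""
    e=cv2.Canny(cv2.cvtColor(f,cv2.COLOR_BGR2GRAY),40,90); p=np.argwhere(e)[:,::-1]
    if mask is not None: p=p[mask(p)]
    P=plane(c,T,p.astype(float),z); ctr=np.array(ctr,float)
    for tl in (tol,tol*.6,tol*.4):
        d=np.linalg.norm(P[:,:2]-ctr[:2],axis=1); Q=P[abs(d-r)<tl]
        s=least_squares(lambda v:np.linalg.norm(Q[:,:2]-v[:2],axis=1)-v[2],[*ctr[:2],r],loss='soft_l1',f_scale=.0007,bounds=([-2,-2,r-.0025],[2,2,r+.0025])).x
        ctr=s[:2]
    return s.round(4),len(Q)
E
python3 - <<'E'
from h import *
c=camera_info('wrist'); f5,f6=[cv2.imread(f'pics/w{i}.png') for i in(5,6)]; T5,T6=[np.load(f'pics/w{i}.npz')['T'] for i in (5,6)]
print(plane(c,T5,[(120,187)],.022),plane(c,T6,[(260.7,163)],.022))
for z in (.016,.022,.028):
  for g in ((.525,-.317),(.528,-.313)):
    print(z,circ(f5,c,T5,g,z,.035),circ(f6,c,T6,g,z,.035,mask=lambda p:p[:,1]<185))
for z in (.219,.222,.225):
    print('rim',z,circ(f6,c,T6,(.5276,-.3123),z,.031,.008,mask=lambda p:p[:,1]>215))
    print('rim5',z,circ(f5,c,T5,(.5001,-.1437),z,.031,.008,mask=lambda p:p[:,1]>215))
E
```

```text
[[ 0.52226916 -0.30546215  0.022     ]] [[ 0.52109548 -0.30787932  0.022     ]]
0.016 (array([ 0.5258, -0.3093,  0.0356]), 231) (array([ 0.5229, -0.3093,  0.0348]), 214)
0.016 (array([ 0.5258, -0.3092,  0.0357]), 235) (array([ 0.5228, -0.3088,  0.0347]), 236)
0.022 (array([ 0.5242, -0.3082,  0.0352]), 186) (array([ 0.5223, -0.3091,  0.0349]), 202)
0.022 (array([ 0.5239, -0.3061,  0.0351]), 245) (array([ 0.5223, -0.3089,  0.0349]), 194)
0.028 (array([ 0.5225, -0.306 ,  0.0354]), 154) (array([ 0.521 , -0.3089,  0.0345]), 183)
0.028 (array([ 0.5232, -0.3043,  0.035 ]), 201) (array([ 0.5211, -0.3089,  0.0345]), 177)
rim 0.219 (array([ 0.5295, -0.3116,  0.0308]), 1007)
rim5 0.219 (array([ 0.5027, -0.1434,  0.0308]), 1017)
rim 0.222 (array([ 0.5274, -0.3118,  0.0303]), 992)
rim5 0.222 (array([ 0.5005, -0.1433,  0.0304]), 1017)
rim 0.225 (array([ 0.5251, -0.3116,  0.0299]), 927)
rim5 0.225 (array([ 0.4982, -0.1434,  0.03  ]), 1002)
```

>>> drive_tool:
  targets:
    - {"dx": 0.05,"dy": 0.03,"dz": 0.2,"yaw": 0,"fingers": 1}
    - {"dx": 0,"dy": 0,"dz": 0.3,"yaw": 0,"fingers": 1}
    - {"dx": 0,"dy": 0,"dz": 0.3,"yaw": 0,"fingers": 1}
    - {"dx": 0,"dy": 0,"dz": 0,"yaw": 0,"fingers": 1}
    - {"dx": 0,"dy": 0,"dz": 0,"yaw": 0,"fingers": 1}
    - {"dx": 0,"dy": 0,"dz": 0,"yaw": 0,"fingers": 1}

```text
clock: 7.55
position: [0.523, -0.3111, 0.1211]
tool_rot: [-3.141, 0.002, -3.141]
force: [0.2, 0.1, -0.0]
grip_width: 0.0605
finger_force: 44.1
```

```bash
python3 - <<'E'
from h import *
s=readout.observe(); p=s['position']; print(p,s['tool_rot']); f,c,T=snap('w7')
for lim in (140,155,165): print(circ(f,c,T,(.5225,-.309),.022,.035,mask=lambda p:p[:,1]<lim))
print(circ(f,c,T,p,p[2]+.0222,.031,.008,mask=lambda p:p[:,1]>215))
T6=np.load('pics/w6.npz')['T']
cv2.imwrite('pics/z3.png',cv2.resize(f[50:300,120:400],(672,600)))
E
```

```text
[ 0.52301542 -0.31112741  0.12106775] [-3.14063414e+00  1.97904501e-03 -3.14080830e+00]
(array([ 0.5225, -0.309 ,  0.035 ]), 0)
(array([ 0.5271, -0.3073,  0.0375]), 18)
(array([ 0.5232, -0.3087,  0.0335]), 51)
(array([ 0.5226, -0.3108,  0.0305]), 961)
```

View pics/z3.png

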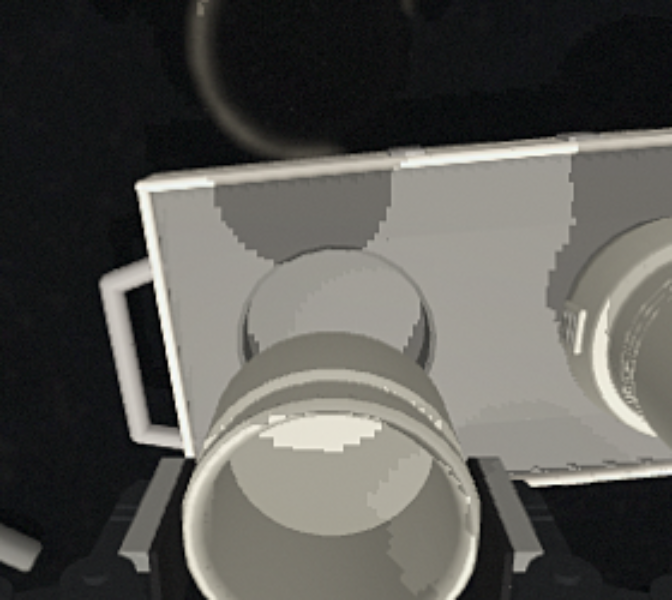

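The crop shows the well mouth's far arc from (238,328) through (335,248) to (436,328), lined up above the held cup. I'll refit with a wider row limit.

```bash
python3 - <<'E'
from h import *
f=cv2.imread('pics/w7.png'); T=np.load('pics/w7.npz')['T']; c=camera_info('wrist')
print(plane(c,T,[(260,153),(219,186.7),(301.7,186.7)],.022))
for lim in (175,185,192): print(circ(f,c,T,(.5225,-.309),.022,.035,mask=lambda p:p[:,1]<lim))
E
```

```text
[[ 0.48895331 -0.30855665  0.022     ]
 [ 0.51896067 -0.34446163  0.022     ]
 [ 0.51891533 -0.27179879  0.022     ]]
(array([ 0.5261, -0.3091,  0.0365]), 116)
(array([ 0.5235, -0.309 ,  0.0349]), 212)
(array([ 0.5239, -0.3089,  0.0353]), 240)
```

>>> drive_tool:
  targets:
    - {"dx": -0.01,"dy": 0.02,"dz": 0.2,"yaw": 0,"fingers": 1}
    - {"dx": 0,"dy": 0,"dz": 0.25,"yaw": 0,"fingers": 1}
    - {"dx": 0,"dy": 0,"dz": 0.2,"yaw": 0,"fingers": 1}
    - {"dx": 0,"dy": 0,"dz": 0.08,"yaw": 0,"fingers": 1}
    - {"dx": 0,"dy": 0,"dz": 0.08,"yaw": 0,"fingers": 1}
    - {"dx": 0,"dy": 0,"dz": 0.08,"yaw": 0,"fingers": 1}
    - {"dx": 0,"dy": 0,"dz": 0.05,"yaw": 0,"fingers": 1}
    - {"dx": 0,"dy": 0,"dz": 0.02,"yaw": 0,"fingers": 1}
    - {"dx": 0,"dy": 0,"dz": 0,"yaw": 0,"fingers": 1}
    - {"dx": 0,"dy": 0,"dz": 0,"yaw": 0,"fingers": 1}

```text
clock: 8.6
position: [0.5235, -0.3092, 0.0252]
tool_rot: [-3.141, 0.001, -3.141]
force: [-8.4, 5.8, 28.3]
grip_width: 0.0603
finger_force: 47.0
```

>>> drive_tool:
  targets:
    - {"dx": 0,"dy": 0,"dz": -0.01,"yaw": 0,"fingers": 0}
    - {"dx": 0,"dy": 0,"dz": 0,"yaw": 0,"fingers": 0}
    - {"dx": 0,"dy": 0,"dz": 0,"yaw": 0,"fingers": 0}
    - {"dx": 0,"dy": 0,"dz": -0.2,"yaw": 0,"fingers": 0}
    - {"dx": 0,"dy": 0,"dz": -0.4,"yaw": 0,"fingers": 0}
    - {"dx": 0,"dy": 0,"dz": -0.4,"yaw": 0,"fingers": 0}
    - {"dx": 0,"dy": 0,"dz": -0.4,"yaw": 0,"fingers": 0}
    - {"dx": 0,"dy": 0,"dz": 0,"yaw": 0,"fingers": 0}
    - {"dx": 0,"dy": 0,"dz": 0,"yaw": 0,"fingers": 0}

```text
clock: 9.5
position: [0.5235, -0.3091, 0.1651]
tool_rot: [-3.141, 0.001, -3.141]
force: [-0.7, 0.8, -1.0]
grip_width: 0.0854
finger_force: 0.0
```

```bash
python3 - <<'E'
from h import *
s=readout.observe(); p=s['position']; print(p,s['tool_rot']); f,c,T=snap('w8')
for z in (.044,.048,.052):print(circ(f,c,T,(.5235,-.309),z,.031,.008))
u=np.linalg.inv(T)@np.r_[.5235,-.309,.048,1]; u=(c['cx']+c['fx']*u[0]/-u[2],c['cy']-c['fy']*u[1]/-u[2])
for lo in (200,215,225):
    a=blob(f,u,42,lo); print(u,a,plane(c,T,[a[0]],.048))
x,y=map(int,u); cv2.imwrite('pics/z4.png',cv2.resize(f[y-70:y+70,x-90:x+90],(720,560)))
E
```

```text
[ 0.5234725  -0.30910309  0.16508091] [-3.14090750e+00  1.49288267e-03 -3.14107313e+00]
(array([ 0.5231, -0.3085,  0.031 ]), 468)
(array([ 0.5217, -0.3084,  0.0307]), 461)
(array([ 0.5202, -0.3085,  0.0304]), 454)
(np.float64(257.0471729668989), np.float64(184.846398602355)) ((257.7599067687988, 183.87801361083984), (61.07172775268555, 64.47491455078125)) [[ 0.52254277 -0.30833015  0.048     ]]
(np.float64(257.0471729668989), np.float64(184.846398602355)) ((257.7312660217285, 183.89191818237305), (60.53617858886719, 63.88223648071289)) [[ 0.5225565  -0.30835706  0.048     ]]
(np.float64(257.0471729668989), np.float64(184.846398602355)) ((257.7615203857422, 183.9163055419922), (60.09410858154297, 63.80978012084961)) [[ 0.52258057 -0.3083286   0.048     ]]
```

View pics/z4.png

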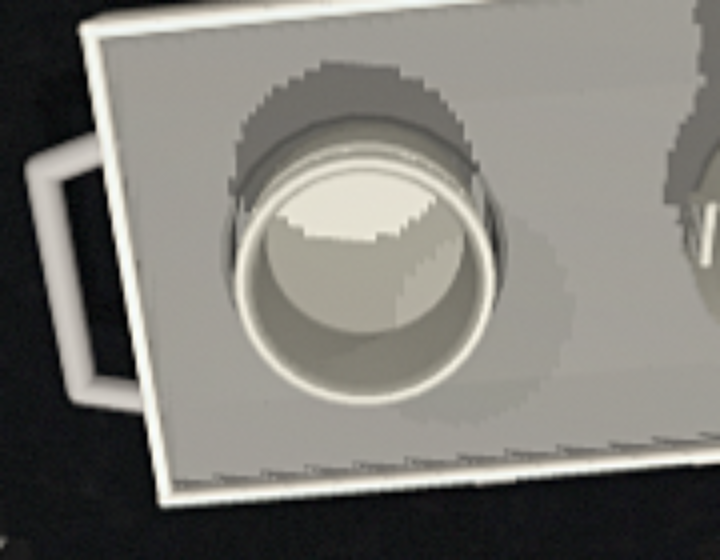

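The base stands in the well with its rim ring centred at crop (365,280), and the measured rim height fits 48 mm. Next is the sleeve.

>>> drive_tool:
  targets:
    - {"dx": 0,"dy": 0.15,"dz": -0.2,"yaw": 0,"fingers": 0}
    - {"dx": 0.06,"dy": 0.28,"dz": -0.15,"yaw": 0,"fingers": 0}
    - {"dx": 0.06,"dy": 0.28,"dz": 0,"yaw": 0,"fingers": 0}
    - {"dx": 0.06,"dy": 0.28,"dz": 0,"yaw": 0,"fingers": 0}
    - {"dx": 0.06,"dy": 0.28,"dz": 0,"yaw": 0,"fingers": 0}
    - {"dx": 0.06,"dy": 0.28,"dz": 0,"yaw": 0,"fingers": 0}
    - {"dx": 0.06,"dy": 0.28,"dz": 0,"yaw": 0,"fingers": 0}
    - {"dx": 0.06,"dy": 0.28,"dz": 0,"yaw": 0,"fingers": 0}
    - {"dx": 0.06,"dy": 0.28,"dz": 0,"yaw": 0,"fingers": 0}
    - {"dx": 0.06,"dy": 0.28,"dz": 0,"yaw": 0,"fingers": 0}
    - {"dx": 0.06,"dy": 0.28,"dz": 0,"yaw": 0,"fingers": 0}
    - {"dx": 0.06,"dy": 0.28,"dz": 0,"yaw": 0,"fingers": 0}
    - {"dx": 0.06,"dy": 0.28,"dz": 0,"yaw": 0,"fingers": 0}
    - {"dx": 0.06,"dy": 0.28,"dz": 0,"yaw": 0,"fingers": 0}
    - {"dx": 0,"dy": 0,"dz": 0,"yaw": 0,"fingers": 0}
    - {"dx": 0,"dy": 0,"dz": 0,"yaw": 0,"fingers": 0}

```text
clock: 11.15
position: [0.4445, 0.0701, 0.1985]
tool_rot: [-3.141, -0.002, -3.14]
force: [0.0, 0.2, -0.4]
grip_width: 0.0856
finger_force: 0.0
```

```bash
python3 - <<'E'
from h import *
s=readout.observe(); p=s['position']; print(p,s['tool_rot']); f,c,T=snap('w9')
T5=np.load('pics/w5.npz')['T']; f5=cv2.imread('pics/w5.png'); 
for z in (.058,.063,.068):
    print(z,circ(f,c,T,(.445,.071),z,.0245,.006),circ(f5,c,T5,(.445,.071),z,.0245,.006))
E
```

```text
[0.44450199 0.07007679 0.19847546] [-3.14105724e+00 -1.61917756e-03 -3.13989188e+00]
0.058 (array([0.4433, 0.0674, 0.0244]), 272) (array([0.4419, 0.0723, 0.0244]), 274)
0.063 (array([0.4418, 0.0676, 0.0242]), 235) (array([0.4413, 0.0686, 0.0241]), 257)
0.068 (array([0.4403, 0.0676, 0.024 ]), 197) (array([0.4408, 0.0647, 0.0239]), 244)
```

View pics/w9.png

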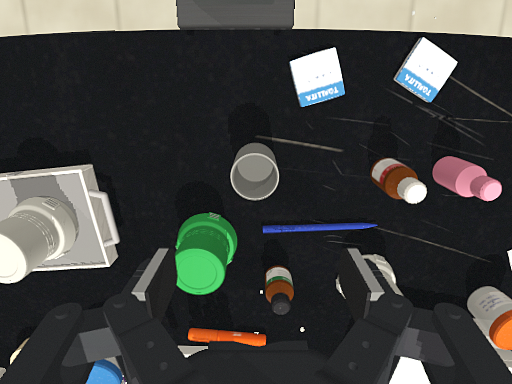

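w9 shows the sleeve mouth at (255,172). The two views agree at z ≈ 63 mm, which gives (0.442, 0.0675). I'll grasp it 20 mm below its top.

>>> drive_tool:
  targets:
    - {"dx": 0.025,"dy": -0.025,"dz": 0.3,"yaw": 0,"fingers": 0}
    - {"dx": 0,"dy": 0,"dz": 0.3,"yaw": 0,"fingers": 0}
    - {"dx": 0,"dy": 0,"dz": 0.3,"yaw": 0,"fingers": 0}
    - {"dx": 0,"dy": 0,"dz": 0.3,"yaw": 0,"fingers": 0}
    - {"dx": 0,"dy": 0,"dz": 0.25,"yaw": 0,"fingers": 0}
    - {"dx": 0,"dy": 0,"dz": 0.1,"yaw": 0,"fingers": 0}
    - {"dx": 0,"dy": 0,"dz": 0,"yaw": 0,"fingers": 0}
    - {"dx": 0,"dy": 0,"dz": 0,"yaw": 0,"fingers": 1}
    - {"dx": 0,"dy": 0,"dz": 0,"yaw": 0,"fingers": 1}
    - {"dx": 0,"dy": 0,"dz": 0,"yaw": 0,"fingers": 1}
    - {"dx": 0,"dy": 0,"dz": 0,"yaw": 0,"fingers": 1}
    - {"dx": 0,"dy": 0,"dz": 0,"yaw": 0,"fingers": 1}
    - {"dx": 0,"dy": 0,"dz": 0,"yaw": 0,"fingers": 1}

```text
clock: 12.5
position: [0.4433, 0.0675, 0.0455]
tool_rot: [3.141, 0.002, -3.141]
force: [-1.7, -1.4, 16.0]
grip_width: 0.0475
finger_force: 38.5
```

>>> drive_tool:
  targets:
    - {"dx": 0,"dy": 0,"dz": -0.2,"yaw": 0,"fingers": 1}
    - {"dx": 0,"dy": 0,"dz": -0.35,"yaw": 0,"fingers": 1}
    - {"dx": 0,"dy": 0,"dz": -0.35,"yaw": 0,"fingers": 1}
    - {"dx": 0,"dy": 0,"dz": -0.35,"yaw": 0,"fingers": 1}
    - {"dx": -0.06,"dy": -0.28,"dz": -0.3,"yaw": 0,"fingers": 1}
    - {"dx": -0.06,"dy": -0.28,"dz": 0,"yaw": 0,"fingers": 1}
    - {"dx": -0.06,"dy": -0.28,"dz": 0,"yaw": 0,"fingers": 1}
    - {"dx": -0.06,"dy": -0.28,"dz": 0,"yaw": 0,"fingers": 1}
    - {"dx": -0.06,"dy": -0.28,"dz": 0,"yaw": 0,"fingers": 1}
    - {"dx": -0.06,"dy": -0.28,"dz": 0,"yaw": 0,"fingers": 1}
    - {"dx": -0.06,"dy": -0.28,"dz": 0,"yaw": 0,"fingers": 1}
    - {"dx": -0.06,"dy": -0.28,"dz": 0,"yaw": 0,"fingers": 1}
    - {"dx": -0.06,"dy": -0.28,"dz": 0,"yaw": 0,"fingers": 1}
    - {"dx": -0.06,"dy": -0.28,"dz": 0,"yaw": 0,"fingers": 1}
    - {"dx": -0.06,"dy": -0.28,"dz": 0,"yaw": 0,"fingers": 1}
    - {"dx": -0.06,"dy": -0.28,"dz": 0,"yaw": 0,"fingers": 1}
    - {"dx": -0.06,"dy": -0.28,"dz": 0,"yaw": 0,"fingers": 1}
    - {"dx": 0,"dy": -0.13,"dz": 0,"yaw": 0,"fingers": 1}
    - {"dx": 0,"dy": 0,"dz": 0,"yaw": 0,"fingers": 1}
    - {"dx": 0,"dy": 0,"dz": 0,"yaw": 0,"fingers": 1}

```text
clock: 14.5
position: [0.5205, -0.3086, 0.1996]
tool_rot: [3.141, 0.0, -3.141]
force: [-0.6, 0.2, -1.3]
grip_width: 0.0475
finger_force: 41.8
```

```bash
python3 - <<'E'
from h import *
s=readout.observe(); p=s['position']; print(p,s['tool_rot'],s['grip_width']); f,c,T=snap('w10')
for d in (.0175,.02): print(circ(f,c,T,p,p[2]+d,.0245,.006,mask=lambda p:p[:,1]>210))
for lim in (185,200): print(circ(f,c,T,(.523,-.3087),.048,.031,.006,mask=lambda p:p[:,1]<lim))
cv2.imwrite('pics/z5.png',cv2.resize(f[90:310,130:390],(709,600)))
E
```

```text
[ 0.52051671 -0.30862826  0.19956282] [ 3.14110449e+00  1.41736944e-04 -3.14085086e+00] 0.047530716969652304
(array([ 0.519 , -0.3081,  0.0237]), 631)
(array([ 0.5174, -0.308 ,  0.0235]), 586)
(array([ 0.523 , -0.3083,  0.0312]), 207)
(array([ 0.5224, -0.3082,  0.0309]), 242)
```

View pics/z5.png

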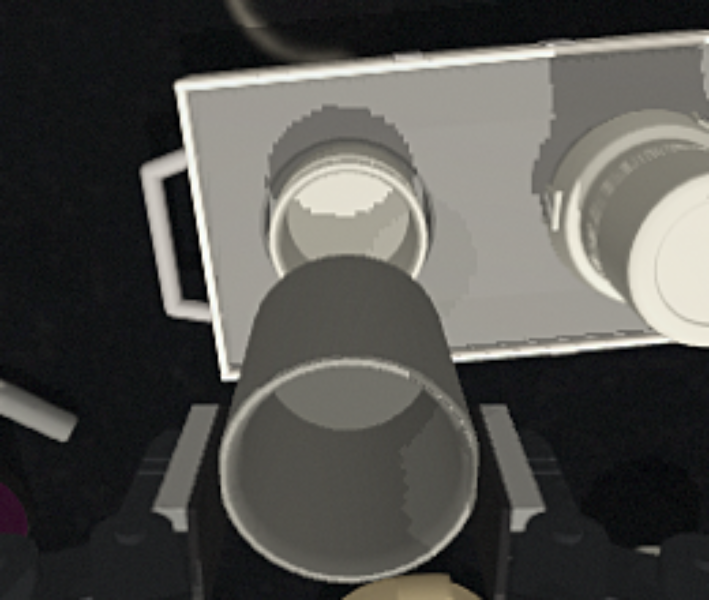

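The sleeve is held upright with its rim centred at crop (348,468). The base mouth is visible behind it at (348,222). I'll correct by +4 mm in x and lower it.

>>> drive_tool:
  targets:
    - {"dx": -0.04,"dy": 0,"dz": 0.2,"yaw": 0,"fingers": 1}
    - {"dx": 0,"dy": 0,"dz": 0.3,"yaw": 0,"fingers": 1}
    - {"dx": 0,"dy": 0,"dz": 0.3,"yaw": 0,"fingers": 1}
    - {"dx": 0,"dy": 0,"dz": 0.2,"yaw": 0,"fingers": 1}
    - {"dx": 0,"dy": 0,"dz": 0.1,"yaw": 0,"fingers": 1}
    - {"dx": 0,"dy": 0,"dz": 0.1,"yaw": 0,"fingers": 1}
    - {"dx": 0,"dy": 0,"dz": 0.1,"yaw": 0,"fingers": 1}
    - {"dx": 0,"dy": 0,"dz": 0.05,"yaw": 0,"fingers": 1}
    - {"dx": 0,"dy": 0,"dz": 0,"yaw": 0,"fingers": 1}

```text
clock: 15.45
position: [0.5246, -0.3093, 0.064]
tool_rot: [3.141, -0.0, -3.141]
force: [-0.6, -0.2, -0.2]
grip_width: 0.0472
finger_force: 41.8
```

>>> drive_tool:
  targets:
    - {"dx": 0,"dy": 0,"dz": 0.04,"yaw": 0,"fingers": 1}
    - {"dx": 0,"dy": 0,"dz": 0.03,"yaw": 0,"fingers": 1}
    - {"dx": 0,"dy": 0,"dz": 0.03,"yaw": 0,"fingers": 1}
    - {"dx": 0,"dy": 0,"dz": 0,"yaw": 0,"fingers": 1}
    - {"dx": 0,"dy": 0,"dz": 0,"yaw": 0,"fingers": 1}

```text
clock: 15.95
position: [0.5248, -0.3098, 0.0545]
tool_rot: [-3.141, 0.001, -3.141]
force: [0.1, -0.4, 2.0]
grip_width: 0.0474
finger_force: 42.0
```

>>> drive_tool:
  targets:
    - {"dx": 0,"dy": 0,"dz": 0.005,"yaw": 0,"fingers": 0}
    - {"dx": 0,"dy": 0,"dz": 0,"yaw": 0,"fingers": 0}
    - {"dx": 0,"dy": 0,"dz": 0,"yaw": 0,"fingers": 0}
    - {"dx": 0,"dy": 0,"dz": -0.2,"yaw": 0,"fingers": 0}
    - {"dx": 0,"dy": 0,"dz": -0.4,"yaw": 0,"fingers": 0}
    - {"dx": 0,"dy": 0,"dz": -0.4,"yaw": 0,"fingers": 0}
    - {"dx": 0,"dy": 0,"dz": -0.35,"yaw": 0,"fingers": 0}
    - {"dx": 0,"dy": 0,"dz": 0,"yaw": 0,"fingers": 0}
    - {"dx": 0,"dy": 0,"dz": 0,"yaw": 0,"fingers": 0}

```text
clock: 16.85
position: [0.5248, -0.3094, 0.1893]
tool_rot: [-3.141, 0.001, -3.141]
force: [-0.5, 0.7, 0.3]
grip_width: 0.0853
finger_force: 0.0
```

```bash
python3 - <<'E'
from h import *
s=readout.observe(); p=s['position']; print(p,s['tool_rot'],s['grip_width']); f,c,T=snap('w11')
for z in (.067,.072,.077): print(z,circ(f,c,T,(.523,-.309),z,.0245,.006))
print('base',circ(f,c,T,(.523,-.309),.048,.031,.003))
E
```

```text
[ 0.52481475 -0.30941628  0.18925315] [-3.14121566e+00  1.07159923e-03 -3.14097735e+00] 0.0853425238167877
0.067 (array([ 0.5232, -0.3087,  0.024 ]), 244)
0.072 (array([ 0.5215, -0.3088,  0.0237]), 233)
0.077 (array([ 0.5198, -0.3088,  0.0235]), 228)
base (array([ 0.5214, -0.3088,  0.0311]), 167)
```

>>> drive_tool:
  targets:
    - {"dx": 0,"dy": 0.15,"dz": -0.2,"yaw": 0,"fingers": 0}
    - {"dx": 0.05,"dy": 0.28,"dz": 0,"yaw": 0,"fingers": 0}
    - {"dx": 0.05,"dy": 0.28,"dz": 0,"yaw": 0,"fingers": 0}
    - {"dx": 0.05,"dy": 0.28,"dz": 0,"yaw": 0,"fingers": 0}
    - {"dx": 0.05,"dy": 0.28,"dz": 0,"yaw": 0,"fingers": 0}
    - {"dx": 0.05,"dy": 0.28,"dz": 0,"yaw": 0,"fingers": 0}
    - {"dx": 0.05,"dy": 0.28,"dz": 0,"yaw": 0,"fingers": 0}
    - {"dx": 0.05,"dy": 0.28,"dz": 0,"yaw": 0,"fingers": 0}
    - {"dx": 0.05,"dy": 0.28,"dz": 0,"yaw": 0,"fingers": 0}
    - {"dx": 0.05,"dy": 0.28,"dz": 0,"yaw": 0,"fingers": 0}
    - {"dx": 0.05,"dy": 0.28,"dz": 0,"yaw": 0,"fingers": 0}
    - {"dx": 0.05,"dy": 0.28,"dz": 0,"yaw": 0,"fingers": 0}
    - {"dx": 0.05,"dy": 0.28,"dz": 0,"yaw": 0,"fingers": 0}
    - {"dx": 0.05,"dy": 0.28,"dz": 0,"yaw": 0,"fingers": 0}
    - {"dx": 0.05,"dy": 0.28,"dz": 0,"yaw": 0,"fingers": 0.5}
    - {"dx": 0.03,"dy": 0.28,"dz": 0,"yaw": 0,"fingers": 0.5}
    - {"dx": 0,"dy": 0.28,"dz": 0,"yaw": 0,"fingers": 0.5}
    - {"dx": 0,"dy": 0.28,"dz": 0,"yaw": 0,"fingers": 0.5}
    - {"dx": 0,"dy": 0.28,"dz": 0,"yaw": 0,"fingers": 0.5}
    - {"dx": 0,"dy": 0.28,"dz": 0,"yaw": 0,"fingers": 0.5}

```text
clock: 18.9
position: [0.4507, 0.2384, 0.2075]
tool_rot: [-3.14, -0.002, -3.141]
force: [0.7, 0.0, 0.7]
grip_width: 0.0425
finger_force: 0.0
```

>>> drive_tool:
  targets:
    - {"dx": 0,"dy": 0,"dz": 0,"yaw": 0,"fingers": 0.5}
    - {"dx": 0,"dy": 0,"dz": 0,"yaw": 0,"fingers": 0.5}

```text
clock: 19.1
position: [0.4508, 0.2374, 0.2076]
tool_rot: [-3.14, -0.002, -3.14]
force: [-0.0, -0.9, 0.1]
grip_width: 0.0429
finger_force: 0.0
```

```bash
python3 - <<'E'
from h import *
s=readout.observe(); p=s['position']; print(p,s['tool_rot'],s['grip_width']); f,c,T=snap('w12')
T9=np.load('pics/w9.npz')['T']; f9=cv2.imread('pics/w9.png')
for lo in (190,210):
    u=np.linalg.inv(T)@np.r_[.4527,.2255,.078,1]; u=(c['cx']+c['fx']*u[0]/-u[2],c['cy']-c['fy']*u[1]/-u[2])
    a=blob(f,u,22,lo); b=blob(f9,(411,190),18,lo); print(u,a,b,plane(c,T,[a[0]],.081),tri(c,T,a[0],T9,b[0]))
for z in (.078,.081): print(circ(f,c,T,(.4515,.224),z,.012,.004))
E
```

```text
[0.4507682  0.23738472 0.20760568] [-3.14039646e+00 -1.85410389e-03 -3.14009767e+00] 0.04286738284826792
(np.float64(244.9422256507966), np.float64(183.1555535116089)) ((244.59954452514648, 182.88528060913086), (21.21417808532715, 22.587810516357422)) ((414.76562118530273, 192.342435836792), (19.575815200805664, 23.866071701049805)) [[0.45147832 0.22530177 0.081     ]] (array([0.4527398 , 0.22512779, 0.07737923]), np.float64(0.00023778440402183598))
(np.float64(244.9422256507966), np.float64(183.1555535116089)) ((244.69207000732422, 183.62267303466797), (19.44974136352539, 22.287376403808594)) ((414.86264419555664, 192.64181327819824), (18.836074829101562, 23.211801528930664)) [[0.45223092 0.22538226 0.081     ]] (array([0.45323225, 0.22523   , 0.07751656]), np.float64(0.00019533419627034438))
(array([0.4523, 0.225 , 0.0116]), 86)
(array([0.4515, 0.2252, 0.0115]), 86)
```

>>> drive_tool:
  targets:
    - {"dx": -0.012,"dy": -0.12,"dz": 0,"yaw": 0,"fingers": 0.5}
    - {"dx": 0,"dy": 0,"dz": 0.3,"yaw": 0,"fingers": 0.5}
    - {"dx": 0,"dy": 0,"dz": 0.3,"yaw": 0,"fingers": 0.5}
    - {"dx": 0,"dy": 0,"dz": 0.3,"yaw": 0,"fingers": 0.5}
    - {"dx": 0,"dy": 0,"dz": 0.3,"yaw": 0,"fingers": 0.5}
    - {"dx": 0,"dy": 0,"dz": 0.18,"yaw": 0,"fingers": 0.5}
    - {"dx": 0,"dy": 0,"dz": 0.06,"yaw": 0,"fingers": 0.5}
    - {"dx": 0,"dy": 0,"dz": 0,"yaw": 0,"fingers": 0.5}
    - {"dx": 0,"dy": 0,"dz": 0,"yaw": 0,"fingers": 1}
    - {"dx": 0,"dy": 0,"dz": 0,"yaw": 0,"fingers": 1}
    - {"dx": 0,"dy": 0,"dz": 0,"yaw": 0,"fingers": 1}
    - {"dx": 0,"dy": 0,"dz": 0,"yaw": 0,"fingers": 1}
  squeeze: 30

```text
clock: 20.35
position: [0.4534, 0.2256, 0.0659]
tool_rot: [3.141, 0.002, -3.141]
force: [0.3, -1.3, 9.3]
grip_width: 0.022
finger_force: 29.8
```

>>> drive_tool:
  targets:
    - {"dx": 0,"dy": 0,"dz": -0.2,"yaw": 0,"fingers": 1}
    - {"dx": 0,"dy": 0,"dz": -0.35,"yaw": 0,"fingers": 1}
    - {"dx": 0,"dy": 0,"dz": -0.35,"yaw": 0,"fingers": 1}
    - {"dx": 0,"dy": 0,"dz": -0.35,"yaw": 0,"fingers": 1}
    - {"dx": -0.05,"dy": -0.28,"dz": -0.35,"yaw": 0,"fingers": 1}
    - {"dx": -0.05,"dy": -0.28,"dz": -0.1,"yaw": 0,"fingers": 1}
    - {"dx": -0.05,"dy": -0.28,"dz": 0,"yaw": 0,"fingers": 1}
    - {"dx": -0.05,"dy": -0.28,"dz": 0,"yaw": 0,"fingers": 1}
    - {"dx": -0.05,"dy": -0.28,"dz": 0,"yaw": 0,"fingers": 1}
    - {"dx": -0.05,"dy": -0.28,"dz": 0,"yaw": 0,"fingers": 1}
    - {"dx": -0.05,"dy": -0.28,"dz": 0,"yaw": 0,"fingers": 1}
    - {"dx": -0.05,"dy": -0.28,"dz": 0,"yaw": 0,"fingers": 1}
    - {"dx": -0.05,"dy": -0.28,"dz": 0,"yaw": 0,"fingers": 1}
    - {"dx": -0.05,"dy": -0.28,"dz": 0,"yaw": 0,"fingers": 1}
    - {"dx": -0.05,"dy": -0.28,"dz": 0,"yaw": 0,"fingers": 1}
    - {"dx": -0.05,"dy": -0.28,"dz": 0,"yaw": 0,"fingers": 1}
    - {"dx": -0.05,"dy": -0.28,"dz": 0,"yaw": 0,"fingers": 1}
    - {"dx": -0.05,"dy": -0.28,"dz": 0,"yaw": 0,"fingers": 1}
    - {"dx": 0,"dy": -0.28,"dz": 0,"yaw": 0,"fingers": 1}
    - {"dx": 0,"dy": -0.28,"dz": 0,"yaw": 0,"fingers": 1}

```text
clock: 22.35
position: [0.5227, -0.2235, 0.2354]
tool_rot: [-3.142, 0.001, -3.141]
force: [-0.3, 1.0, 0.1]
grip_width: 0.0225
finger_force: 29.8
```

>>> drive_tool:
  targets:
    - {"dx": 0,"dy": -0.28,"dz": 0,"yaw": 0,"fingers": 1}
    - {"dx": 0,"dy": -0.28,"dz": 0,"yaw": 0,"fingers": 1}
    - {"dx": 0,"dy": -0.28,"dz": 0,"yaw": 0,"fingers": 1}
    - {"dx": 0,"dy": 0,"dz": 0,"yaw": 0,"fingers": 1}
    - {"dx": 0,"dy": 0,"dz": 0,"yaw": 0,"fingers": 1}
    - {"dx": 0,"dy": 0,"dz": 0,"yaw": 0,"fingers": 1}

```text
clock: 22.95
position: [0.523, -0.3054, 0.2351]
tool_rot: [3.141, 0.0, -3.14]
force: [-0.3, 0.3, -0.8]
grip_width: 0.022
finger_force: 29.8
```

```bash
python3 - <<'E'
from h import *
s=readout.observe(); p=s['position']; print(p,s['tool_rot'],s['grip_width']); f,c,T=snap('w13')
print('cap',circ(f,c,T,p,p[2]+.0151,.012,.004))
for lo in (190,210): 
    a=blob(f,(257,255),40,lo); print(a,plane(c,T,[a[0]],p[2]+.0151))
print('sleeve',circ(f,c,T,(.522,-.309),.072,.0245,.004,mask=lambda p:p[:,1]<185))
cv2.imwrite('pics/z6.png',cv2.resize(f[90:310,130:390],(709,600)))
E
```

```text
[ 0.52304176 -0.30542434  0.23507761] [ 3.14113384e+00  3.78546220e-04 -3.14009284e+00] 0.0219968401914953
cap (array([ 0.5205, -0.3051,  0.011 ]), 153)
((258.1864929199219, 261.3767738342285), (33.25678253173828, 41.51459503173828)) [[ 0.52112565 -0.30467612  0.25017761]]
((258.2725715637207, 263.2107620239258), (30.16343879699707, 37.431453704833984)) [[ 0.52221765 -0.30462955  0.25017761]]
sleeve (array([ 0.5229, -0.3087,  0.0245]), 95)
```

View pics/z6.png

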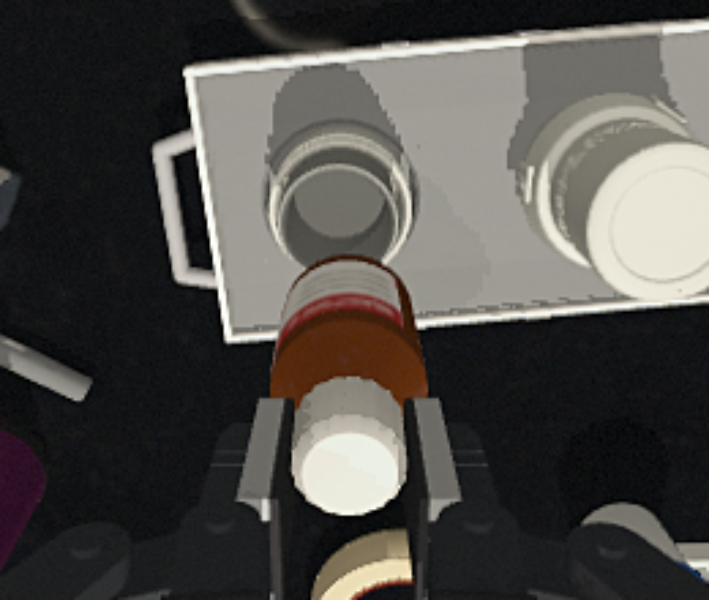

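The bottle is held upright by its cap at (348,455), and the sleeve mouth is at (340,205). I'll correct y by −4 mm and x by +1 mm and lower it.

>>> drive_tool:
  targets:
    - {"dx": -0.01,"dy": -0.038,"dz": 0.1,"yaw": 0,"fingers": 1}
    - {"dx": 0,"dy": 0,"dz": 0.3,"yaw": 0,"fingers": 1}
    - {"dx": 0,"dy": 0,"dz": 0.3,"yaw": 0,"fingers": 1}
    - {"dx": 0,"dy": 0,"dz": 0.2,"yaw": 0,"fingers": 1}
    - {"dx": 0,"dy": 0,"dz": 0.15,"yaw": 0,"fingers": 1}
    - {"dx": 0,"dy": 0,"dz": 0.15,"yaw": 0,"fingers": 1}
    - {"dx": 0,"dy": 0,"dz": 0.15,"yaw": 0,"fingers": 1}
    - {"dx": 0,"dy": 0,"dz": 0.08,"yaw": 0,"fingers": 1}
    - {"dx": 0,"dy": 0,"dz": 0,"yaw": 0,"fingers": 1}

```text
clock: 23.9
position: [0.5235, -0.31, 0.0908]
tool_rot: [3.141, -0.001, -3.141]
force: [-0.6, -0.2, -1.0]
grip_width: 0.0219
finger_force: 29.8
```

>>> drive_tool:
  targets:
    - {"dx": 0,"dy": 0,"dz": 0.03,"yaw": 0,"fingers": 1}
    - {"dx": 0,"dy": 0,"dz": 0.02,"yaw": 0,"fingers": 1}
    - {"dx": 0,"dy": 0,"dz": 0.01,"yaw": 0,"fingers": 1}
    - {"dx": 0,"dy": 0,"dz": 0,"yaw": 0,"fingers": 1}
    - {"dx": 0,"dy": 0,"dz": 0,"yaw": 0,"fingers": 1}

```text
clock: 24.4
position: [0.524, -0.3103, 0.086]
tool_rot: [-3.141, 0.0, -3.141]
force: [-0.7, 0.1, -0.7]
grip_width: 0.022
finger_force: 29.8
```

>>> drive_tool:
  targets:
    - {"dx": 0,"dy": 0,"dz": 0.01,"yaw": 0,"fingers": 1}
    - {"dx": 0,"dy": 0,"dz": 0.005,"yaw": 0,"fingers": 1}
    - {"dx": 0,"dy": 0,"dz": 0,"yaw": 0,"fingers": 1}
    - {"dx": 0,"dy": 0,"dz": 0,"yaw": 0,"fingers": 1}

```text
clock: 24.8
position: [0.5242, -0.3105, 0.0849]
tool_rot: [-3.141, 0.001, -3.141]
force: [-0.5, 0.1, 7.8]
grip_width: 0.0222
finger_force: 30.7
```

>>> drive_tool:
  targets:
    - {"dx": 0,"dy": 0,"dz": -0.005,"yaw": 0,"fingers": 0}
    - {"dx": 0,"dy": 0,"dz": 0,"yaw": 0,"fingers": 0}
    - {"dx": 0,"dy": 0,"dz": 0,"yaw": 0,"fingers": 0}
    - {"dx": 0,"dy": 0,"dz": -0.2,"yaw": 0,"fingers": 0}
    - {"dx": 0,"dy": 0,"dz": -0.4,"yaw": 0,"fingers": 0}
    - {"dx": 0,"dy": 0,"dz": -0.4,"yaw": 0,"fingers": 0}
    - {"dx": 0,"dy": 0,"dz": -0.4,"yaw": 0,"fingers": 0}
    - {"dx": 0,"dy": 0,"dz": 0,"yaw": 0,"fingers": 0}
    - {"dx": 0,"dy": 0,"dz": 0,"yaw": 0,"fingers": 0}

```text
clock: 25.7
position: [0.5241, -0.3103, 0.2255]
tool_rot: [-3.141, 0.001, -3.141]
force: [-0.3, -0.8, -0.7]
grip_width: 0.0853
finger_force: 0.0
```

```bash
python3 - <<'E'
from h import *
s=readout.observe(); p=s['position']; print(p,s['tool_rot'],s['grip_width']); f,c,T=snap('w14')
print('cap',circ(f,c,T,(.522,-.309),.100,.012,.004))
u=np.linalg.inv(T)@np.r_[.522,-.309,.1,1]; u=(c['cx']+c['fx']*u[0]/-u[2],c['cy']-c['fy']*u[1]/-u[2])
for lo in (190,210): a=blob(f,u,22,lo); print(a,plane(c,T,[a[0]],.100))
print('sleeve',circ(f,c,T,(.522,-.309),.072,.0245,.003))
E
```

```text
[ 0.52405713 -0.31032424  0.22551657] [-3.14100814e+00  1.35441437e-03 -3.14104926e+00] 0.08529105801454738
cap (array([ 0.5223, -0.3107,  0.0114]), 101)
((256.8785572052002, 180.51636123657227), (19.877168655395508, 22.37518310546875)) [[ 0.52240921 -0.31037695  0.1       ]]
((257.37157249450684, 181.13327980041504), (18.21048927307129, 21.272409439086914)) [[ 0.5230333  -0.30990014  0.1       ]]
sleeve (array([ 0.5214, -0.3091,  0.0239]), 111)
```

>>> drive_tool:
  targets:
    - {"dx": 0,"dy": 0.15,"dz": -0.1,"yaw": 0,"fingers": 0}
    - {"dx": -0.04,"dy": 0.28,"dz": -0.1,"yaw": 0,"fingers": 0}
    - {"dx": -0.04,"dy": 0.28,"dz": 0,"yaw": 0,"fingers": 0}
    - {"dx": -0.04,"dy": 0.28,"dz": 0,"yaw": 0,"fingers": 0}
    - {"dx": -0.04,"dy": 0.28,"dz": 0,"yaw": 0,"fingers": 0}
    - {"dx": -0.04,"dy": 0.28,"dz": 0,"yaw": 0,"fingers": 0}
    - {"dx": -0.04,"dy": 0.28,"dz": 0,"yaw": 0,"fingers": 0}
    - {"dx": -0.04,"dy": 0.28,"dz": 0,"yaw": 0,"fingers": 0}
    - {"dx": -0.04,"dy": 0.28,"dz": 0,"yaw": 0,"fingers": 0}
    - {"dx": -0.04,"dy": 0.28,"dz": 0,"yaw": 0,"fingers": 0}
    - {"dx": -0.04,"dy": 0.28,"dz": 0,"yaw": 0,"fingers": 0}
    - {"dx": -0.04,"dy": 0.28,"dz": 0,"yaw": 0,"fingers": 0}
    - {"dx": -0.04,"dy": 0.28,"dz": 0,"yaw": 0,"fingers": 0}
    - {"dx": -0.04,"dy": 0.28,"dz": 0,"yaw": 0,"fingers": 0}
    - {"dx": -0.04,"dy": 0.28,"dz": 0,"yaw": 0,"fingers": 0}
    - {"dx": -0.04,"dy": 0.28,"dz": 0,"yaw": 0,"fingers": 0}
    - {"dx": -0.04,"dy": 0.28,"dz": 0,"yaw": 0,"fingers": 0}
    - {"dx": -0.04,"dy": 0.28,"dz": 0,"yaw": 0,"fingers": 0}
    - {"dx": -0.04,"dy": 0.28,"dz": 0,"yaw": 0,"fingers": 0}
    - {"dx": 0,"dy": 0.1,"dz": 0,"yaw": 0,"fingers": 0}

```text
clock: 27.75
position: [0.5944, 0.2226, 0.2439]
tool_rot: [3.141, -0.002, -3.138]
force: [-0.7, 0.4, -0.7]
grip_width: 0.085
finger_force: 0.0
```

>>> drive_tool:
  targets:
    - {"dx": 0,"dy": 0,"dz": 0,"yaw": 0,"fingers": 0}
    - {"dx": 0,"dy": 0,"dz": 0,"yaw": 0,"fingers": 0}

```text
clock: 27.95
position: [0.5952, 0.2179, 0.2445]
tool_rot: [-3.141, -0.001, -3.142]
force: [-0.2, 0.2, -0.2]
grip_width: 0.0856
finger_force: 0.0
```

```bash
python3 - <<'E'
from h import *
s=readout.observe(); p=s['position']; print(p,s['tool_rot'],s['grip_width']); f,c,T=snap('w15')
u=np.linalg.inv(T)@np.r_[.597,.214,.074,1]; u=(c['cx']+c['fx']*u[0]/-u[2],c['cy']-c['fy']*u[1]/-u[2]); print(u)
for z in (.07,.074,.078): print('top',z,circ(f,c,T,(.597,.214),z,.0305,.01))
print('skirt',circ(f,c,T,(.597,.214),.003,.0395,.008))
for lo in (200,215,225): a=blob(f,u,50,lo); print(a,plane(c,T,[a[0]],.074))
E
```

```text
[0.59521124 0.21791156 0.244479  ] [-3.14067225e+00 -7.33592242e-04 -3.14150211e+00] 0.0855532688656344
(np.float64(253.52103615945092), np.float64(171.89095608323268))
top 0.07 (array([0.5991, 0.2195, 0.0308]), 336)
top 0.074 (array([0.5978, 0.2196, 0.0306]), 349)
top 0.078 (array([0.5967, 0.2197, 0.0305]), 357)
skirt (array([0.605 , 0.2188, 0.0393]), 121)
((260.41350173950195, 180.67739486694336), (48.394615173339844, 51.56462097167969)) [[0.6072624 0.221736  0.074    ]]
((260.6194763183594, 183.5341796875), (41.61507034301758, 50.97103500366211)) [[0.61064569 0.22198065 0.074     ]]
((263.4178123474121, 213.3087158203125), (3.7629520893096924, 14.208955764770508)) [[0.64732204 0.22540095 0.074     ]]
```

>>> drive_tool:
  targets:
    - {"dx": -0.028,"dy": 0.015,"dz": 0.3,"yaw": 0,"fingers": 0}
    - {"dx": 0,"dy": 0,"dz": 0.4,"yaw": 0,"fingers": 0}
    - {"dx": 0,"dy": 0,"dz": 0,"yaw": 0,"fingers": 0}
    - {"dx": 0,"dy": 0,"dz": 0,"yaw": 0,"fingers": 0}
    - {"dx": 0,"dy": 0,"dz": 0,"yaw": 0,"fingers": 0}

```text
clock: 28.5
position: [0.5993, 0.2201, 0.1769]
tool_rot: [3.141, 0.002, 3.141]
force: [-1.1, 0.9, 0.4]
grip_width: 0.0856
finger_force: 0.0
```

```bash
python3 - <<'E'
from h import *
s=readout.observe(); p=s['position']; print(p,s['tool_rot'],s['grip_width']); f,c,T=snap('w16')
f5=cv2.imread('pics/w15.png');T5=np.load('pics/w15.npz')['T']
f3=cv2.imread('pics/w2.png');T3=np.load('pics/w2.npz')['T']
for z in (.066,.07,.074,.078): print('top',z,circ(f,c,T,(.598,.2195),z,.0305,.006),circ(f5,c,T5,(.598,.2195),z,.0305,.006),circ(f3,c,T3,(.598,.2195),z,.0305,.01))
E
```

```text
[0.59931769 0.22005727 0.17691606] [3.14080952e+00 2.18989857e-03 3.14130188e+00] 0.08559323239598153
top 0.066 (array([0.6004, 0.2206, 0.0308]), 300) (array([0.6   , 0.2195, 0.0307]), 196) (array([0.5987, 0.2221, 0.0303]), 127)
top 0.07 (array([0.5992, 0.2208, 0.0306]), 304) (array([0.599 , 0.2196, 0.0306]), 202) (array([0.598 , 0.2232, 0.03  ]), 126)
top 0.074 (array([0.5979, 0.2207, 0.0305]), 311) (array([0.5982, 0.22  , 0.0305]), 218) (array([0.6018, 0.2242, 0.0303]), 121)
top 0.078 (array([0.5966, 0.2206, 0.0303]), 304) (array([0.5973, 0.2202, 0.0305]), 220) (array([0.6027, 0.2254, 0.0294]), 136)
```

>>> drive_tool:
  targets:
    - {"dx": 0.012,"dy": 0,"dz": 0.3,"yaw": 0,"fingers": 0}
    - {"dx": 0,"dy": 0,"dz": 0.3,"yaw": 0,"fingers": 0}
    - {"dx": 0,"dy": 0,"dz": 0.3,"yaw": 0,"fingers": 0}
    - {"dx": 0,"dy": 0,"dz": 0.3,"yaw": 0,"fingers": 0}
    - {"dx": 0,"dy": 0,"dz": 0.2,"yaw": 0,"fingers": 0}
    - {"dx": 0,"dy": 0,"dz": 0,"yaw": 0,"fingers": 0}
    - {"dx": 0,"dy": 0,"dz": 0,"yaw": 0,"fingers": 0}
    - {"dx": 0,"dy": 0,"dz": 0,"yaw": 0,"fingers": 1}
    - {"dx": 0,"dy": 0,"dz": 0,"yaw": 0,"fingers": 1}
    - {"dx": 0,"dy": 0,"dz": 0,"yaw": 0,"fingers": 1}
    - {"dx": 0,"dy": 0,"dz": 0,"yaw": 0,"fingers": 1}
    - {"dx": 0,"dy": 0,"dz": 0,"yaw": 0,"fingers": 1}
  squeeze: 60

```text
clock: 29.75
position: [0.5982, 0.2205, 0.0369]
tool_rot: [3.141, 0.002, -3.141]
force: [-3.2, -1.3, 15.5]
grip_width: 0.06
finger_force: 60.6
```

>>> drive_tool:
  targets:
    - {"dx": 0,"dy": 0,"dz": -0.2,"yaw": 0,"fingers": 1}
    - {"dx": 0,"dy": 0,"dz": -0.35,"yaw": 0,"fingers": 1}
    - {"dx": 0,"dy": 0,"dz": -0.35,"yaw": 0,"fingers": 1}
    - {"dx": 0,"dy": 0,"dz": -0.35,"yaw": 0,"fingers": 1}
    - {"dx": 0,"dy": -0.1,"dz": -0.35,"yaw": 0,"fingers": 1}
    - {"dx": 0.05,"dy": -0.28,"dz": -0.35,"yaw": 0,"fingers": 1}
    - {"dx": 0.05,"dy": -0.28,"dz": 0,"yaw": 0,"fingers": 1}
    - {"dx": 0.05,"dy": -0.28,"dz": 0,"yaw": 0,"fingers": 1}
    - {"dx": 0.05,"dy": -0.28,"dz": 0,"yaw": 0,"fingers": 1}
    - {"dx": 0.05,"dy": -0.28,"dz": 0,"yaw": 0,"fingers": 1}
    - {"dx": 0.05,"dy": -0.28,"dz": 0,"yaw": 0,"fingers": 1}
    - {"dx": 0.05,"dy": -0.28,"dz": 0,"yaw": 0,"fingers": 1}
    - {"dx": 0.05,"dy": -0.28,"dz": 0,"yaw": 0,"fingers": 1}
    - {"dx": 0.05,"dy": -0.28,"dz": 0,"yaw": 0,"fingers": 1}
    - {"dx": 0.05,"dy": -0.28,"dz": 0,"yaw": 0,"fingers": 1}
    - {"dx": 0.05,"dy": -0.28,"dz": 0,"yaw": 0,"fingers": 1}
    - {"dx": 0.05,"dy": -0.28,"dz": 0,"yaw": 0,"fingers": 1}
    - {"dx": 0.05,"dy": -0.28,"dz": 0,"yaw": 0,"fingers": 1}
    - {"dx": 0.05,"dy": -0.28,"dz": 0,"yaw": 0,"fingers": 1}
    - {"dx": 0.05,"dy": -0.28,"dz": 0,"yaw": 0,"fingers": 1}

```text
clock: 31.75
position: [0.5221, -0.2109, 0.2308]
tool_rot: [-3.141, 0.001, -3.141]
force: [-0.6, -0.2, -1.1]
grip_width: 0.0598
finger_force: 64.4
```

>>> drive_tool:
  targets:
    - {"dx": 0,"dy": -0.28,"dz": 0,"yaw": 0,"fingers": 1}
    - {"dx": 0,"dy": -0.28,"dz": 0,"yaw": 0,"fingers": 1}
    - {"dx": 0,"dy": -0.28,"dz": 0,"yaw": 0,"fingers": 1}
    - {"dx": 0,"dy": -0.1,"dz": 0,"yaw": 0,"fingers": 1}
    - {"dx": 0,"dy": 0,"dz": 0,"yaw": 0,"fingers": 1}
    - {"dx": 0,"dy": 0,"dz": 0,"yaw": 0,"fingers": 1}
    - {"dx": 0,"dy": 0,"dz": 0,"yaw": 0,"fingers": 1}

```text
clock: 32.45
position: [0.5228, -0.3024, 0.2301]
tool_rot: [3.141, 0.0, -3.14]
force: [0.6, 0.6, -0.9]
grip_width: 0.0601
finger_force: 64.4
```

```bash
python3 - <<'E'
from h import *
s=readout.observe(); p=s['position']; print(p,s['tool_rot'],s['grip_width']); f,c,T=snap('w17')
print('top',circ(f,c,T,p,p[2]+.0371,.0305,.008,mask=lambda p:p[:,1]>205), circ(f,c,T,p,p[2]-.0369,.0395,.004,mask=lambda p:p[:,1]>150))
print('base',circ(f,c,T,(.522,-.309),.048,.031,.006,mask=lambda p:p[:,1]<170))
E
```

```text
[ 0.52280042 -0.30237753  0.2300696 ] [ 3.14113843e+00  3.74009828e-04 -3.13957462e+00] 0.060060858387408926
top (array([ 0.5186, -0.302 ,  0.0316]), 771) (array([ 0.5235, -0.3021,  0.0395]), 225)
base (array([ 0.5206, -0.3081,  0.031 ]), 155)
```

>>> drive_tool:
  targets:
    - {"dx": 0.002,"dy": -0.064,"dz": 0,"yaw": 0,"fingers": 1}
    - {"dx": 0,"dy": 0,"dz": 0.25,"yaw": 0,"fingers": 1}
    - {"dx": 0,"dy": 0,"dz": 0.3,"yaw": 0,"fingers": 1}
    - {"dx": 0,"dy": 0,"dz": 0.2,"yaw": 0,"fingers": 1}
    - {"dx": 0,"dy": 0,"dz": 0.15,"yaw": 0,"fingers": 1}
    - {"dx": 0,"dy": 0,"dz": 0.15,"yaw": 0,"fingers": 1}
    - {"dx": 0,"dy": 0,"dz": 0.15,"yaw": 0,"fingers": 1}
    - {"dx": 0,"dy": 0,"dz": 0.12,"yaw": 0,"fingers": 1}
    - {"dx": 0,"dy": 0,"dz": 0,"yaw": 0,"fingers": 1}
    - {"dx": 0,"dy": 0,"dz": 0,"yaw": 0,"fingers": 1}

```text
clock: 33.5
position: [0.5223, -0.3103, 0.0979]
tool_rot: [-3.142, -0.0, -3.141]
force: [0.2, 0.2, -0.7]
grip_width: 0.0596
finger_force: 64.3
```

>>> drive_tool:
  targets:
    - {"dx": 0,"dy": 0.013,"dz": 0.04,"yaw": 0,"fingers": 1}
    - {"dx": 0,"dy": 0,"dz": 0.04,"yaw": 0,"fingers": 1}
    - {"dx": 0,"dy": 0,"dz": 0.04,"yaw": 0,"fingers": 1}
    - {"dx": 0,"dy": 0,"dz": 0.03,"yaw": 0,"fingers": 1}
    - {"dx": 0,"dy": 0,"dz": 0,"yaw": 0,"fingers": 1}
    - {"dx": 0,"dy": 0,"dz": 0,"yaw": 0,"fingers": 1}

```text
clock: 34.1
position: [0.5242, -0.3095, 0.0846]
tool_rot: [-3.14, 0.004, -3.141]
force: [2.6, 0.0, 18.4]
grip_width: 0.0594
finger_force: 59.9
```

>>> drive_tool:
  targets:
    - {"dx": 0,"dy": 0,"dz": -0.1,"yaw": 0,"fingers": 1}
    - {"dx": 0,"dy": 0,"dz": 0,"yaw": 0,"fingers": 1}
    - {"dx": 0,"dy": 0,"dz": 0,"yaw": 0,"fingers": 1}
    - {"dx": 0,"dy": 0,"dz": 0,"yaw": 0,"fingers": 1}

```text
clock: 34.5
position: [0.522, -0.3087, 0.0925]
tool_rot: [3.141, -0.0, -3.141]
force: [-0.5, -0.5, -1.1]
grip_width: 0.0591
finger_force: 64.2
```

```bash
python3 - <<'E'
from h import *
s=readout.observe(); p=s['position']; print(p,s['tool_rot'],s['grip_width'],s['force']); f,c,T=snap('w18')
for d in (.0345,.0371,.0395): print('top',circ(f,c,T,p,p[2]+d,.0305,.006,mask=lambda q:(q[:,1]>200)&(abs(q[:,0]-257)<52)))
# skirt outer (bottom part at origin plane; shadow side)
print('skirt',circ(f,c,T,p,p[2]-.0369,.0395,.004,mask=lambda q:q[:,1]<215))
side=grab_frame('side'); cv2.imwrite('pics/side1.png',side)
z=cv2.resize(side[200:330,270:400],(560,560)); w=cv2.resize(f[100:340,150:370],(0,0),fx=.0+560/240,fy=560/240)[:, :230*560//240]
cv2.imwrite('pics/z7.png',np.hstack([z,w])[:, :800] if z.shape[1]+w.shape[1]>800 else np.hstack([z,w]))
for n,o in (('side',side),):
    pass
E
```

```text
[ 0.52202699 -0.30874335  0.09249651] [ 3.14138724e+00 -4.24728279e-04 -3.14118520e+00] 0.05908476901743317 [-0.47597984 -0.54098154 -1.09219378]
top (array([ 0.5203, -0.3076,  0.0314]), 313)
top (array([ 0.5192, -0.3077,  0.0315]), 359)
top (array([ 0.5177, -0.3078,  0.0313]), 454)
skirt (array([ 0.5195, -0.3086,  0.0387]), 153)
```

>>> drive_tool:
  targets:
    - {"dx": -0.028,"dy": 0,"dz": 0.02,"yaw": 0,"fingers": 1}
    - {"dx": 0,"dy": 0,"dz": 0.03,"yaw": 0,"fingers": 1}
    - {"dx": 0,"dy": 0,"dz": 0.03,"yaw": 0,"fingers": 1}
    - {"dx": 0,"dy": 0,"dz": 0,"yaw": 0,"fingers": 1}
    - {"dx": 0,"dy": 0,"dz": 0,"yaw": 0,"fingers": 1}

```text
clock: 35.1
position: [0.5254, -0.3092, 0.0852]
tool_rot: [-3.141, 0.001, -3.141]
force: [-0.1, 0.2, 9.7]
grip_width: 0.0595
finger_force: 65.0
```

>>> drive_tool:
  targets:
    - {"dx": 0,"dy": 0,"dz": 0.01,"yaw": 0,"fingers": 1}
    - {"dx": 0,"dy": 0,"dz": 0,"yaw": 0,"fingers": 1}

```text
clock: 35.3
position: [0.5257, -0.3093, 0.0847]
tool_rot: [-3.141, 0.002, -3.141]
force: [-0.5, 0.2, 16.9]
grip_width: 0.0598
finger_force: 65.5
```

```bash
python3 - <<'E'
from h import *
s=readout.observe(); p=s['position']; print(p,s['tool_rot'],s['grip_width'],s['force'],s['moment']); f,c,T=snap('w19')
for d in (.033,.0371,.041): print('top',d,circ(f,c,T,p,p[2]+d,.0305,.006,mask=lambda q:(q[:,1]>200)&(abs(q[:,0]-257)<52)))
side=grab_frame('side'); cv2.imwrite('pics/side2.png',side)
z=cv2.resize(side[205:305,285:385],(400,560)); w=cv2.resize(f[100:324,177:337],(400,560))
cv2.imwrite('pics/z8.png',np.hstack([z,w]))
E
```

```text
[ 0.52570486 -0.30933375  0.08465982] [-3.14070663e+00  1.55275822e-03 -3.14124966e+00] 0.059816978652585936 [-0.49887811  0.23812814 16.88303967] [ 0.08308656  0.71580987 -0.09582251]
top 0.033 (array([ 0.5244, -0.3081,  0.0313]), 287)
top 0.0371 (array([ 0.5226, -0.3083,  0.0314]), 338)
top 0.041 (array([ 0.52  , -0.3085,  0.0312]), 500)
```

View pics/z8.png

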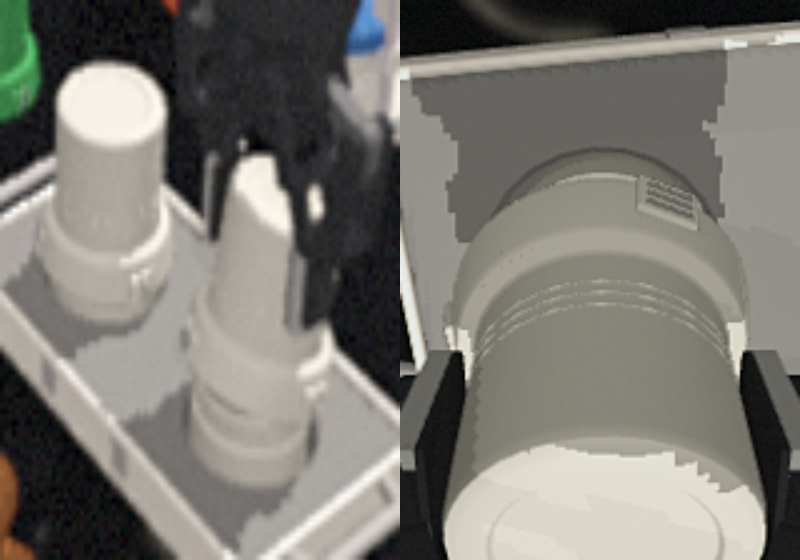

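The crops show the held cover resting on the base but tilted: its top leans towards the robot and the −x side touches first. The moment and the top/skirt offsets agree, at about 3°. I'll ease off, recentre, let it settle level on its tabs, then press the top centrally.

>>> drive_tool:
  targets:
    - {"dx": 0.02,"dy": 0,"dz": -0.02,"yaw": 0,"fingers": 1}
    - {"dx": 0,"dy": 0,"dz": 0,"yaw": 0,"fingers": 1}
    - {"dx": 0,"dy": 0,"dz": 0,"yaw": 0,"fingers": 1}

```text
clock: 35.7
position: [0.523, -0.3089, 0.0856]
tool_rot: [-3.142, -0.0, -3.141]
force: [0.2, 0.1, 0.6]
grip_width: 0.0593
finger_force: 64.1
```

>>> drive_tool:
  targets:
    - {"dx": 0,"dy": 0,"dz": 0,"yaw": 0,"fingers": 0}
    - {"dx": 0,"dy": 0,"dz": 0,"yaw": 0,"fingers": 0}
    - {"dx": 0,"dy": 0,"dz": 0,"yaw": 0,"fingers": 0}
    - {"dx": 0,"dy": 0,"dz": 0,"yaw": 0,"fingers": 0}

```text
clock: 36.1
position: [0.523, -0.3088, 0.0857]
tool_rot: [3.142, -0.0, -3.141]
force: [0.0, -0.1, -0.2]
grip_width: 0.0856
finger_force: 0.0
```

```bash
python3 - <<'E'
from h import *
s=readout.observe(); p=s['position']; print(p,s['force'],s['moment']); f,c,T=snap('w20')
for z in (.115,.119,.123): print('top',z,circ(f,c,T,(.522,-.309),z,.0305,.006,mask=lambda q:(q[:,1]>200)&(abs(q[:,0]-257)<60)))
E
```

```text
[ 0.52304036 -0.30880624  0.08572082] [ 0.0136354  -0.09126501 -0.15776958] [-0.00133534  0.02065705  0.04303779]
top 0.115 (array([ 0.5193, -0.3071,  0.0302]), 321)
top 0.119 (array([ 0.5251, -0.3136,  0.0309]), 353)
top 0.123 (array([ 0.5233, -0.3146,  0.0306]), 461)
```

>>> drive_tool:
  targets:
    - {"dx": 0,"dy": 0,"dz": -0.2,"yaw": 0,"fingers": 0}
    - {"dx": 0,"dy": 0,"dz": -0.4,"yaw": 0,"fingers": 0}
    - {"dx": 0,"dy": 0,"dz": -0.4,"yaw": 0,"fingers": 0}
    - {"dx": 0,"dy": 0,"dz": -0.4,"yaw": 0,"fingers": 1}
    - {"dx": 0,"dy": 0,"dz": -0.2,"yaw": 0,"fingers": 1}
    - {"dx": 0,"dy": 0,"dz": 0,"yaw": 0,"fingers": 1}
    - {"dx": 0,"dy": 0,"dz": 0,"yaw": 0,"fingers": 1}

```text
clock: 36.85
position: [0.523, -0.3087, 0.2456]
tool_rot: [-3.142, 0.0, -3.141]
force: [0.1, -0.3, -1.0]
grip_width: 0.0279
finger_force: 0.0
```

```bash
python3 - <<'E'
from h import *
s=readout.observe(); p=s['position']; print(p,s['grip_width']); f,c,T=snap('w21')
for z in (.106,.112,.119,.123): print('top',z,circ(f,c,T,(.522,-.309),z,.0305,.006))
for z in (.062,.066,.07): print('shoulder',z,circ(f,c,T,(.522,-.309),z,.0395,.004))
u=np.linalg.inv(T)@np.r_[.522,-.309,.119,1]; u=(c['cx']+c['fx']*u[0]/-u[2],c['cy']-c['fy']*u[1]/-u[2]);print(u)
for lo in (215,225,235): a=blob(f,u,48,lo); print(a,plane(c,T,[a[0]],.119))
# packed canister top as a check of method
for z in (.100,.106,.112): print('packed',z,circ(f,c,T,(.513,-.187),z,.0305,.006))
E
```

```text
[ 0.52296562 -0.30874352  0.24563395] 0.02790018713525011
top 0.106 (array([ 0.5216, -0.3113,  0.031 ]), 172)
top 0.112 (array([ 0.521 , -0.3113,  0.0309]), 158)
top 0.119 (array([ 0.5235, -0.3103,  0.0306]), 172)
top 0.123 (array([ 0.5231, -0.3102,  0.0306]), 178)
shoulder 0.062 (array([ 0.5226, -0.3093,  0.0395]), 143)
shoulder 0.066 (array([ 0.5218, -0.3095,  0.0393]), 141)
shoulder 0.07 (array([ 0.5211, -0.3096,  0.0391]), 128)
(np.float64(256.5949209216912), np.float64(180.9957470611871))
((237.66652297973633, 185.8980712890625), (57.2330322265625, 96.52046203613281)) [[ 0.52700904 -0.32749465  0.119     ]]
((246.82671737670898, 205.3560333251953), (41.284507751464844, 56.458152770996094)) [[ 0.54748288 -0.31878047  0.119     ]]
((247.75590133666992, 205.8861312866211), (39.780914306640625, 54.5246467590332)) [[ 0.54805424 -0.31785721  0.119     ]]
packed 0.1 (array([ 0.5147, -0.1871,  0.0304]), 240)
packed 0.106 (array([ 0.5135, -0.1895,  0.0301]), 271)
packed 0.112 (array([ 0.5122, -0.191 ,  0.0303]), 246)
```

>>> drive_tool:
  targets:
    - {"dx": 0.008,"dy": -0.008,"dz": 0.2,"yaw": 0,"fingers": 1}
    - {"dx": 0,"dy": 0,"dz": 0.4,"yaw": 0,"fingers": 1}
    - {"dx": 0,"dy": 0,"dz": 0.4,"yaw": 0,"fingers": 1}
    - {"dx": 0,"dy": 0,"dz": 0.15,"yaw": 0,"fingers": 1}
    - {"dx": 0,"dy": 0,"dz": 0.06,"yaw": 0,"fingers": 1}
    - {"dx": 0,"dy": 0,"dz": 0,"yaw": 0,"fingers": 1}
    - {"dx": 0,"dy": 0,"dz": 0,"yaw": 0,"fingers": 1}

```text
clock: 37.6
position: [0.5234, -0.3102, 0.1258]
tool_rot: [-3.141, 0.002, -3.141]
force: [1.9, -0.2, 11.0]
grip_width: 0.0002
finger_force: 5.6
```

>>> drive_tool:
  targets:
    - {"dx": 0,"dy": 0,"dz": 0.02,"yaw": 0,"fingers": 1}
    - {"dx": 0,"dy": 0,"dz": 0.02,"yaw": 0,"fingers": 1}
    - {"dx": 0,"dy": 0,"dz": 0,"yaw": 0,"fingers": 1}

```text
clock: 37.9
position: [0.5253, -0.3109, 0.124]
tool_rot: [-3.139, 0.007, -3.141]
force: [2.3, 1.3, 36.3]
grip_width: 0.0001
finger_force: 18.0
```

>>> drive_tool:
  targets:
    - {"dx": 0,"dy": 0,"dz": -0.2,"yaw": 0,"fingers": 1}
    - {"dx": 0,"dy": 0,"dz": -0.4,"yaw": 0,"fingers": 1}
    - {"dx": 0,"dy": 0,"dz": -0.4,"yaw": 0,"fingers": 1}
    - {"dx": 0,"dy": 0,"dz": -0.4,"yaw": 0,"fingers": 1}
    - {"dx": 0,"dy": 0,"dz": 0,"yaw": 0,"fingers": 1}
    - {"dx": 0,"dy": 0,"dz": 0,"yaw": 0,"fingers": 1}

```text
clock: 38.5
position: [0.5223, -0.3097, 0.2615]
tool_rot: [-3.141, 0.001, -3.141]
force: [-0.3, 0.5, -0.6]
grip_width: -0.0002
finger_force: 0.0
```

```bash
python3 - <<'E'
from h import *
s=readout.observe(); p=s['position']; print(p); f,c,T=snap('w22')
side=grab_frame('side'); cv2.imwrite('pics/side3.png',side); cs,Ts=pose('side')
def proj(c,T,P):
    q=np.linalg.inv(T)@np.r_[P,1]; return c['cx']+c['fx']*q[0]/-q[2],c['cy']-c['fy']*q[1]/-q[2]
g=cv2.cvtColor(side,cv2.COLOR_BGR2GRAY)
for P in ((.5135,-.188,.106),(.522,-.309,.106),(.522,-.309,.119),(.522,-.309,.126),(.522,-.309,.048)): print(P,proj(cs,Ts,P))
np.set_printoptions(linewidth=250)
u,v=map(int,proj(cs,Ts,(.522,-.309,.119))); print(u,v); print(g[v-22:v+75:2,u-26:u+28:3])
u,v=map(int,proj(cs,Ts,(.5135,-.188,.106))); print(u,v); print(g[v-14:v+14:2,u-26:u+28:3])
E
```

```text
[ 0.52234478 -0.30974078  0.26149458]
(0.5135, -0.188, 0.106) (np.float64(312.0735435788852), np.float64(221.8842697369838))
(0.522, -0.309, 0.106) (np.float64(349.4098568606333), np.float64(248.0328087533353))
(0.522, -0.309, 0.119) (np.float64(349.9360624729931), np.float64(242.88755588316968))
(0.522, -0.309, 0.126) (np.float64(350.2226085221594), np.float64(240.08570077695833))
(0.522, -0.309, 0.048) (np.float64(347.1524482522756), np.float64(270.1058118693611))
349 242
[[215   3  20  29  29  29  17  29  35  34  18  13  83 145 153 160 164 183]
 [244  88  19  27  25  21  22  21  23  23  32  12  92 141 153 162 161 172]
 [241 154  18  29  16  17  13  29  20  25  25  31  87 145 152 161 163 177]
 [245 123  29  19  17   6  16  15  20  26   3  21  75 142 151 161 168 183]
 [211  87  28  22  36  22  32  23  20  20  20  17   5 148 155 160 163 159]
 [156  80  14  21  17  30  23  29   8  14  22   2  27  38 124 167 165 166]
 [160  65  25  12   5  25  29  28  12  12   8  22   0  17  15  46  57  40]
 [161  65  17  17  25  33  14  23  33  18  57 236 206  58  18   9  15  25]
 [157  54  18  19  31
[... 3413 characters left out ...]
 26  32  27  15  27  21]
 [ 91 148 121  38  24  23 140 237 231 231 234 150  23  30  21  18   8  31]
 [147 117 118  47   1 152 239 236 236 238 234 231 215   9  11  25  14  23]
 [100 130 118  29  20 241 236 238 238 238 239 237 241 133  28  26  26  25]
 [ 92  95  89  22  55 239 238 238 237 238 238 239 228 205  25  18  19  18]
 [ 96  68  17  30  39 230 239 238 238 238 239 238 236 240   5  31  36  23]
 [ 27  24  13  16  41 172 237 239 239 238 237 239 244 193  16  19  21  30]
 [  6  12  21  14  40 146 177 225 238 240 240 244 190 144  11  19   9  19]
 [ 27  28  24  15  50 148 153 159 175 185 177 157 150 143  20  31  29  24]
 [ 21  20  16 109 194 149 151 161 167 162 163 158 154 129  10  25  32  32]]
```

```bash
python3 - <<'E'
from h import *
c=camera_info('wrist'); f=cv2.imread('pics/w22.png'); T=np.load('pics/w22.npz')['T']
sd=cv2.imread('pics/side3.png'); cs,Ts=pose('side')
def comps(img,roi,lo):
    x0,y0,x1,y1=roi; g=cv2.cvtColor(img,cv2.COLOR_BGR2GRAY)[y0:y1,x0:x1]
    k,_=cv2.findContours((g>=lo).astype(np.uint8),0,cv2.CHAIN_APPROX_NONE)
    for q in sorted(k,key=cv2.contourArea)[::-1][:3]:
        if len(q)>10:
            e=cv2.fitEllipse(cv2.convexHull(q)); print(lo,np.round([e[0][0]+x0,e[0][1]+y0,*e[1],e[2],cv2.contourArea(q)],1))
print('wrist'); [comps(f,(190,120,330,290),l) for l in (218,226)]
print('side'); [comps(sd,(320,235,420,300),l) for l in (210,222)]
g=cv2.cvtColor(f,cv2.COLOR_BGR2GRAY); np.set_printoptions(linewidth=250); print(g[130:270:5,190:330:5])
g=cv2.cvtColor(sd,cv2.COLOR_BGR2GRAY); print(g[252:300:3,320:410:4])
E
```

```text
wrist
218 [ 253.2  209.2   29.8   52.8   97.4 1183. ]
218 [216.5 173.1   7.1 116.5 170.6 116.5]
218 [259.5 171.6  37.5  56.  100.8 111. ]
226 [216.6 173.3   7.  117.9 170.6 106.5]
226 [264.6 164.   19.3  44.  108.7  65.5]
226 [256.1 208.7  27.5  47.1 102.4  64.5]
side
210 [366.4 242.    6.7  27.8 124.3 125.5]
210 [408.2 241.4   7.   25.1 118.4  63.5]
210 [404.2 284.6  14.9  34.    0.   56. ]
222 [366.8 242.2   6.1  26.8 123.3 107. ]
222 [408.4 241.5   6.6  24.5 119.4  45.5]
222 [374.9 289.1   5.9  38.9  59.   26. ]
[[ 16  14  14   9 166 156 156 112 109 111 110 111 111 105 109 111 110 110 111 165 158 158 158 158 158 158 136 112]
 [ 22  21   9 111 242 156 155 109 109 110 110  83 108 133 141 116  92 112 112 122 158 158 159 159 159 159 111 107]
 [ 22 165 200 202 249 156 155 107 109 110  97 162 157 160 157 161 156 103 112 105 158 158 158 159 158 155 111 125]
 [ 21 181 112  21 252 150 157 109 110  82 154 164 172 175 178 181 181 192 132 105 158 156 157 158 157 157 119 123]
 [ 21 132 171  17 184 147 156 156 108 143 155 171 176 179 182 185 184 189 135 105 159 158 159 158 157 159 100 117]
 [ 2
[... 3462 characters left out ...]
8 223  10  26  15  15  22  28  34]
 [166 110 107 106 149 162 171 141 145 175 138 145 165 165 164 155 227  16  26  18  17  23  19]
 [116 111 111 118 164 157 158 164 162 153 159 127 165 166 164 163 155 229  12  22  24  19  17]
 [190 107 112 113 145 154 178 176 178 171 145 150 164 166 164 161 237 196   2  15  26  29  19]
 [178 134 107 115 121 152 161 160 160 153 147 165 164 164 165 242 179 180  14  24  21  25  23]
 [165 181 119 109 109 114 131 145 145 124 165 164 161 182 230 142 185 183  18  23  24  22  17]
 [167 166 197 126 114 115 112 110 109 158 164 159 226 203 177 161 202  24  27  24  30   8  25]
 [ 77 166 166 216 119 111 109 109 147 164 162 246 178 178 165 209 178  18  31  29  18  32  24]]
```

```bash
cat > axis.py <<'E'
from h import *
def axis(fw,fs,wpx,spx):
    c=camera_info('wrist'); f=cv2.imread(f'pics/{fw}.png'); T=np.load(f'pics/{fw}.npz')['T']; cs,Ts=pose('side')
    o,d=ray(c,T,[wpx]); o2,d2=ray(cs,Ts,[spx]); return cross((o,d[0]),(o2,d2[0]))
E
python3 - <<'E'
from axis import *
p,e=axis('w22','side3',(253.2,209.2),(366.4,242)); print(p,e)
b=np.array([.522,-.309,.048])
d=p-b; print('axis from base-rim centre',d,np.linalg.norm(d),np.degrees(np.arctan2(np.hypot(*d[:2]),d[2])))
# tilt from the wrist foreshortening: disc conic chord end points cast on best plane
c=camera_info('wrist');T=np.load('pics/w22.npz')['T']; cs,Ts=pose('side')
from itertools import product
def proj(c,T,P):
    q=(np.c_[P,np.ones(len(P))])@np.linalg.inv(T).T; return np.c_[c['cx']+c['fx']*q[:,0]/-q[:,2],c['cy']-c['fy']*q[:,1]/-q[:,2]]
# extreme points of disc in side view: highest-left end and lowest-right end, in the wrist: top and bottom
for px in ((355,234.5),(378,249.5)): print('side',px,ray(cs,Ts,[px])[1])
for px in ((253,195),(251,224),(228,206),(279,212)): print('wrist',px,plane(c,T,[px],p[2]))
E
```

```text
[ 0.56188951 -0.31398029  0.10984934] 0.0005633664925787856
axis from base-rim centre [ 0.03988951 -0.00498029  0.06184934] 0.07376527957474291 33.02200343400639
side (355, 234.5) [[ 0.57134837  0.6028433  -0.55690304]]
side (378, 249.5) [[ 0.59885534  0.55385269 -0.57846302]]
wrist (253, 195) [[ 0.54502699 -0.31398528  0.10984934]]
wrist (251, 224) [[ 0.57956313 -0.31638935  0.10984934]]
wrist (228, 206) [[ 0.55783948 -0.34141053  0.10984934]]
wrist (279, 212) [[ 0.56497365 -0.28541317  0.10984934]]
```

The cover tipped on release. Its top centre is now at (0.562, −0.314, 0.110), about 33° towards +x, with its mouth still round the base. I'll grip it as it leans (the pads close across the lean axis), lift it off and set it upright on free desk.

>>> drive_tool:
  targets:
    - {"dx": -0.14,"dy": -0.015,"dz": 0,"yaw": 0,"fingers": 0}
    - {"dx": -0.138,"dy": -0.015,"dz": 0.1,"yaw": 0,"fingers": 0}
    - {"dx": 0,"dy": 0,"dz": 0.35,"yaw": 0,"fingers": 0}
    - {"dx": 0,"dy": 0,"dz": 0.35,"yaw": 0,"fingers": 0}
    - {"dx": 0,"dy": 0,"dz": 0.35,"yaw": 0,"fingers": 0}
    - {"dx": 0,"dy": 0,"dz": 0.35,"yaw": 0,"fingers": 0}
    - {"dx": 0,"dy": 0,"dz": 0.35,"yaw": 0,"fingers": 0}
    - {"dx": 0,"dy": 0,"dz": 0.05,"yaw": 0,"fingers": 0}
    - {"dx": 0,"dy": 0,"dz": 0,"yaw": 0,"fingers": 0}
    - {"dx": 0,"dy": 0,"dz": 0,"yaw": 0,"fingers": 0}
  squeeze: 40

```text
clock: 39.6
position: [0.5506, -0.3131, 0.0721]
tool_rot: [-3.141, 0.001, -3.141]
force: [0.7, -0.5, -0.0]
grip_width: 0.0854
finger_force: 0.0
```

>>> drive_tool:
  targets:
    - {"dx": 0,"dy": 0,"dz": 0,"yaw": 0,"fingers": 1}
    - {"dx": 0,"dy": 0,"dz": 0,"yaw": 0,"fingers": 1}
    - {"dx": 0,"dy": 0,"dz": 0,"yaw": 0,"fingers": 1}
    - {"dx": 0,"dy": 0,"dz": 0,"yaw": 0,"fingers": 1}
    - {"dx": 0,"dy": 0,"dz": 0,"yaw": 0,"fingers": 1}

```text
clock: 40.1
position: [0.5507, -0.3129, 0.0717]
tool_rot: [-3.141, 0.002, -3.141]
force: [0.5, 0.5, 6.6]
grip_width: 0.062
finger_force: 41.7
```

>>> drive_tool:
  targets:
    - {"dx": -0.02,"dy": 0,"dz": -0.04,"yaw": 0,"fingers": 1}
    - {"dx": -0.02,"dy": 0,"dz": -0.04,"yaw": 0,"fingers": 1}
    - {"dx": 0,"dy": 0,"dz": 0,"yaw": 0,"fingers": 1}

```text
clock: 40.4
position: [0.5546, -0.3127, 0.0795]
tool_rot: [-3.141, 0.001, -3.141]
force: [-0.9, 0.3, -0.9]
grip_width: 0.062
finger_force: 42.2
```

>>> drive_tool:
  targets:
    - {"dx": 0,"dy": 0,"dz": -0.1,"yaw": 0,"fingers": 1}
    - {"dx": 0,"dy": 0,"dz": -0.15,"yaw": 0,"fingers": 1}
    - {"dx": 0,"dy": 0,"dz": -0.2,"yaw": 0,"fingers": 1}
    - {"dx": 0,"dy": 0,"dz": -0.35,"yaw": 0,"fingers": 1}
    - {"dx": 0,"dy": 0,"dz": -0.35,"yaw": 0,"fingers": 1}
    - {"dx": 0,"dy": 0,"dz": -0.35,"yaw": 0,"fingers": 1}
    - {"dx": 0.05,"dy": 0.15,"dz": -0.2,"yaw": 0,"fingers": 1}
    - {"dx": 0.09,"dy": 0.28,"dz": 0,"yaw": 0,"fingers": 1}
    - {"dx": 0.09,"dy": 0.28,"dz": 0,"yaw": 0,"fingers": 1}
    - {"dx": 0,"dy": 0,"dz": 0,"yaw": 0,"fingers": 1}
    - {"dx": 0,"dy": 0,"dz": 0,"yaw": 0,"fingers": 1}

```text
clock: 41.5
position: [0.5312, -0.2415, 0.2502]
tool_rot: [-3.141, 0.001, -3.14]
force: [0.4, -0.6, -1.7]
grip_width: 0.0622
finger_force: 42.3
```

```bash
python3 - <<'E'
from h import *
s=readout.observe(); p=s['position']; print(p,s['grip_width'],s['force']); f,c,T=snap('w23')
side=grab_frame('side'); cv2.imwrite('pics/side4.png',side); top=grab_frame('top'); cv2.imwrite('pics/top4.png',top)
print('base',circ(f,c,T,(.522,-.309),.048,.031,.005),'sleeve',circ(f,c,T,(.522,-.309),.072,.0245,.004),'cap',circ(f,c,T,(.522,-.309),.1,.012,.006))
# nest colour check: amber & white cap blob around expected place
def proj(P):
    q=np.linalg.inv(T)@np.r_[P,1]; return c['cx']+c['fx']*q[0]/-q[2],c['cy']-c['fy']*q[1]/-q[2]
print(proj((.522,-.309,.1)),proj((.522,-.309,.048)))
x,y=map(int,proj((.522,-.309,.075))); np.set_printoptions(linewidth=250)
print(x,y); print(cv2.cvtColor(f,cv2.COLOR_BGR2GRAY)[y-40:y+44:3,x-44:x+46:3])
E
```

```text
[ 0.53117102 -0.24151085  0.25018277] 0.06216234717499467 [ 0.38856433 -0.5528271  -1.72022786]
base (array([ 0.522 , -0.3067,  0.0313]), 140) sleeve (array([ 0.5215, -0.3087,  0.024 ]), 79) cap (array([ 0.5221, -0.3086,  0.0117]), 112)
(np.float64(191.93620692601678), np.float64(166.50759089996234)) (np.float64(201.09309792444867), np.float64(155.76416478471344))
196 160
[[250 146 156 157 155 156 156 156 156 147 109 111 108 111 109 111 110 110 109 111 111 110 143 156 157 157 157 157 156 157]
 [252 129 155 156 156 156 157 156 157 155 109 111 110 111 108 111 109 111 109 110 110 111 107 160 158 158 158 157 157 159]
 [252 123 154 156 156 154 157 156 157 160 107 109 108 110 107  91  80  83  83  81 101 112 110 105 158 158 157 158 157 158]
 [206 147 157 155 154 156 155 156 156 161 109 110 111  84  99 103 108 115 118 116 115 100  90 112 161 157 157 158 158 158]
 [194 229 156 154 155 155 156 155 155 143 110 105  69 113 157 165 160 159 163 176 161 114 114  99 103 158 157 158 158 158]
 [173 251 150 155 153 155 154 156 157 102 105  63 154 170 131  93  90  93 124 163 156 166 136 115  90 162 158 
[... 2019 characters left out ...]
156 156 155 155 156 157 155 146 134 142 147 156 157 156 157 159 157 157 167 167 167]
 [ 21  22  26  13 195 174 154 155 155 156 156 155 156 156 160 150 147 135 142 154 155 155 157 157 159 160 157 153 153 154]
 [ 19  17  18  22  80 216 152 156 156 156 155 155 156 157 160 171 157 133 149 154 154 157 157 153 147 148 149 150 153 155]
 [ 19  16  23  17   0 246 151 156 156 157 156 156 156 157 157 143 132 140 154 153 155 154 145 140 144 146 151 152 153 154]
 [ 22  19  25  18   9 254 142 156 158 160 162 162 122 118 115 122 132 149 151 154 152 136 135 142 146 147 149 153 155 155]
 [ 19  22  23  20  17 220 104 111 121 143 179 200 213 225 241 129 133 152 152 153 134 131 136 142 146 148 151 152 152 154]]
```

The nest is intact, with the cap at (0.522, −0.3087) and upright. I'll take the cover to the clear desk where the sleeve stood.

>>> drive_tool:
  targets:
    - {"dx": 0.05,"dy": 0.25,"dz": 0,"yaw": 0,"fingers": 1}
    - {"dx": 0.05,"dy": 0.25,"dz": 0,"yaw": 0,"fingers": 1}
    - {"dx": 0.05,"dy": 0.25,"dz": 0,"yaw": 0,"fingers": 1}
    - {"dx": 0.05,"dy": 0.25,"dz": 0,"yaw": 0,"fingers": 1}
    - {"dx": 0.05,"dy": 0.25,"dz": 0,"yaw": 0,"fingers": 1}
    - {"dx": 0.05,"dy": 0.25,"dz": 0,"yaw": 0,"fingers": 1}
    - {"dx": 0.05,"dy": 0.25,"dz": 0,"yaw": 0,"fingers": 1}
    - {"dx": 0.05,"dy": 0.25,"dz": 0,"yaw": 0,"fingers": 1}
    - {"dx": 0.05,"dy": 0.25,"dz": 0,"yaw": 0,"fingers": 1}
    - {"dx": 0.05,"dy": 0.25,"dz": 0,"yaw": 0,"fingers": 1}
    - {"dx": 0.05,"dy": 0.25,"dz": 0,"yaw": 0,"fingers": 1}
    - {"dx": 0.05,"dy": 0.25,"dz": 0,"yaw": 0,"fingers": 1}
    - {"dx": 0,"dy": 0,"dz": 0.2,"yaw": 0,"fingers": 1}
    - {"dx": 0,"dy": 0,"dz": 0.4,"yaw": 0,"fingers": 1}
    - {"dx": 0,"dy": 0,"dz": 0.4,"yaw": 0,"fingers": 1}
    - {"dx": 0,"dy": 0,"dz": 0.4,"yaw": 0,"fingers": 1}
    - {"dx": 0,"dy": 0,"dz": 0.3,"yaw": 0,"fingers": 1}
    - {"dx": 0,"dy": 0,"dz": 0.2,"yaw": 0,"fingers": 1}
    - {"dx": 0,"dy": 0,"dz": 0,"yaw": 0,"fingers": 1}
    - {"dx": 0,"dy": 0,"dz": 0,"yaw": 0,"fingers": 1}

```text
clock: 43.65
position: [0.4713, 0.0579, 0.0592]
tool_rot: [-3.141, -0.0, 3.141]
force: [-0.3, -0.0, -0.1]
grip_width: 0.062
finger_force: 42.6
```

>>> drive_tool:
  targets:
    - {"dx": 0,"dy": 0,"dz": 0.05,"yaw": 0,"fingers": 1}
    - {"dx": 0,"dy": 0,"dz": 0.04,"yaw": 0,"fingers": 1}
    - {"dx": 0,"dy": 0,"dz": 0.03,"yaw": 0,"fingers": 1}
    - {"dx": 0,"dy": 0,"dz": 0,"yaw": 0,"fingers": 1}

```text
clock: 44.05
position: [0.4708, 0.0583, 0.0467]
tool_rot: [-3.142, -0.0, -3.141]
force: [0.3, 0.7, -1.1]
grip_width: 0.0618
finger_force: 42.6
```

>>> drive_tool:
  targets:
    - {"dx": 0,"dy": 0,"dz": 0.02,"yaw": 0,"fingers": 1}
    - {"dx": 0,"dy": 0,"dz": 0.02,"yaw": 0,"fingers": 1}
    - {"dx": 0,"dy": 0,"dz": 0,"yaw": 0,"fingers": 1}

```text
clock: 44.35
position: [0.4713, 0.0584, 0.043]
tool_rot: [3.141, 0.001, -3.141]
force: [-1.4, 0.4, 9.3]
grip_width: 0.0622
finger_force: 43.2
```

Lip contact at z = 0.043. I'll release so it falls upright, then lift and look.

>>> drive_tool:
  targets:
    - {"dx": 0,"dy": 0,"dz": -0.008,"yaw": 0,"fingers": 1}
    - {"dx": 0,"dy": 0,"dz": 0,"yaw": 0,"fingers": 0}
    - {"dx": 0,"dy": 0,"dz": 0,"yaw": 0,"fingers": 0}
    - {"dx": 0,"dy": 0,"dz": 0,"yaw": 0,"fingers": 0}
    - {"dx": 0,"dy": 0,"dz": 0,"yaw": 0,"fingers": 0}
    - {"dx": 0,"dy": 0,"dz": 0,"yaw": 0,"fingers": 0}
    - {"dx": 0,"dy": 0,"dz": -0.2,"yaw": 0,"fingers": 0}
    - {"dx": 0.1,"dy": 0,"dz": -0.4,"yaw": 0,"fingers": 0}
    - {"dx": 0.15,"dy": 0,"dz": -0.4,"yaw": 0,"fingers": 0}
    - {"dx": 0.1,"dy": 0,"dz": -0.4,"yaw": 0,"fingers": 0}
    - {"dx": 0,"dy": 0,"dz": -0.2,"yaw": 0,"fingers": 0}
    - {"dx": 0,"dy": 0,"dz": 0,"yaw": 0,"fingers": 0}
    - {"dx": 0,"dy": 0,"dz": 0,"yaw": 0,"fingers": 0}

```text
clock: 45.65
position: [0.4359, 0.0583, 0.2036]
tool_rot: [3.141, 0.001, -3.141]
force: [-0.1, -0.7, -0.8]
grip_width: 0.0853
finger_force: 0.0
```

```bash
cat >> h.py <<'E'
def disc(f,roi,lo):
    x0,y0,x1,y1=roi; g=cv2.cvtColor(f,cv2.COLOR_BGR2GRAY)[y0:y1,x0:x1]
    k,_=cv2.findContours(cv2.morphologyEx((g>=lo).astype(np.uint8),cv2.MORPH_OPEN,np.ones((3,3))),0,cv2.CHAIN_APPROX_NONE)
    q=max(k,key=cv2.contourArea); e=cv2.fitEllipse(cv2.convexHull(q)); return np.round([e[0][0]+x0,e[0][1]+y0,*e[1],e[2],cv2.contourArea(q)],1)
def pj(c,T,P):
    q=np.linalg.inv(T)@np.r_[P,1]; return np.array([c['cx']+c['fx']*q[0]/-q[2],c['cy']-c['fy']*q[1]/-q[2]])
E
python3 - <<'E'
from h import *
s=readout.observe(); p=s['position']; print(p); f,c,T=snap('w24')
side=grab_frame('side'); cv2.imwrite('pics/side5.png',side); cs,Ts=pose('side')
u=pj(c,T,(.435,.058,.074)); v=pj(cs,Ts,(.435,.058,.074)); print(u,v)
x,y=map(int,u); X,Y=map(int,v)
for lo in (205,218):
  try:
    a=disc(f,(x-50,y-50,x+50,y+50),lo); b=disc(side,(X-25,Y-22,X+25,Y+25),lo); print(a,b)
    o,d=ray(c,T,[a[:2]]); o2,d2=ray(cs,Ts,[b[:2]]); print(cross((o,d[0]),(o2,d2[0])))
  except Exception as e: print(e)
for z in (.07,.074,.078): print(circ(f,c,T,(.435,.058),z,.0305,.01))
E
```

```text
[0.4359359  0.05830631 0.20360244]
[256.52454986 180.06223021] [234.36618978 197.34015264]
[ 269.8  178.1   56.6   59.7   81.9 2590.5] [232.  196.3  10.4  21.5  87.3 155. ]
(array([0.43397735, 0.07109521, 0.0711396 ]), np.float64(0.00026069839344187366))
[ 269.8  178.4   55.6   59.6   83.3 2538.5] [231.9 196.3   9.9  21.1  88.1 148. ]
(array([0.43399201, 0.07116062, 0.07121583]), np.float64(0.00027795407385536216))
(array([0.4282, 0.0659, 0.0302]), 338)
(array([0.4272, 0.0658, 0.03  ]), 341)
(array([0.4265, 0.0658, 0.0299]), 337)
```

The two views agree that the cover stands upright at about (0.434, 0.071) with its top near 72 mm. I'll move over it and remeasure from directly above.

>>> drive_tool:
  targets:
    - {"dx": 0.02,"dy": 0.127,"dz": 0.2,"yaw": 0,"fingers": 0.1}
    - {"dx": 0,"dy": 0,"dz": 0.1,"yaw": 0,"fingers": 0.1}
    - {"dx": 0,"dy": 0,"dz": 0,"yaw": 0,"fingers": 0.1}
    - {"dx": 0,"dy": 0,"dz": 0,"yaw": 0,"fingers": 0.1}

```text
clock: 46.15
position: [0.4338, 0.0705, 0.1734]
tool_rot: [-3.141, -0.001, -3.141]
force: [0.9, 0.1, -0.6]
grip_width: 0.0772
finger_force: 0.0
```

```bash
python3 - <<'E'
from h import *
s=readout.observe(); p=s['position']; print(p,s['tool_rot'],s['grip_width']); f,c,T=snap('w25')
x,y=map(int,pj(c,T,(.434,.071,.074)))
for lo in (205,218):
    a=disc(f,(x-60,y-60,x+60,y+60),lo); print(a,plane(c,T,[a[:2]],.074))
for z in (.07,.074,.078): print(circ(f,c,T,(.434,.071),z,.0305,.006), circ(cv2.imread('pics/w24.png'),c,np.load('pics/w24.npz')['T'],(.434,.071),z,.0305,.006))
print('skirt shoulder',circ(f,c,T,(.434,.071),.02,.0395,.004),circ(f,c,T,(.434,.071),.0,.0395,.004))
E
```

```text
[0.43375992 0.07048722 0.17335185] [-3.14105289e+00 -1.20221163e-03 -3.14141216e+00] 0.07715694450936472
[ 257.7  190.5   62.3   66.4   89.2 3179. ] [[0.43300257 0.07119269 0.074     ]]
[ 257.6  190.7   62.    66.2   90.3 3153. ] [[0.43318926 0.07110449 0.074     ]]
(array([0.4357, 0.071 , 0.0303]), 270) (array([0.4352, 0.0712, 0.0303]), 246)
(array([0.4343, 0.071 , 0.0298]), 280) (array([0.4339, 0.071 , 0.0299]), 255)
(array([0.4328, 0.0709, 0.0294]), 288) (array([0.4322, 0.0706, 0.0298]), 239)
skirt shoulder (array([0.433 , 0.0714, 0.0394]), 170) (array([0.4349, 0.0712, 0.0394]), 167)
```

>>> drive_tool:
  targets:
    - {"dx": 0,"dy": 0.004,"dz": 0.3,"yaw": 0,"fingers": 0.17}
    - {"dx": 0,"dy": 0,"dz": 0.4,"yaw": 0,"fingers": 0.17}
    - {"dx": 0,"dy": 0,"dz": 0.4,"yaw": 0,"fingers": 0.17}
    - {"dx": 0,"dy": 0,"dz": 0.25,"yaw": 0,"fingers": 0.17}
    - {"dx": 0,"dy": 0,"dz": 0.02,"yaw": 0,"fingers": 0.17}
    - {"dx": 0,"dy": 0,"dz": 0,"yaw": 0,"fingers": 0.17}
    - {"dx": 0,"dy": 0,"dz": 0,"yaw": 0,"fingers": 0.22}
    - {"dx": 0,"dy": 0,"dz": 0,"yaw": 0,"fingers": 0.25}
    - {"dx": 0,"dy": 0,"dz": 0,"yaw": 0,"fingers": 0.27}
    - {"dx": 0,"dy": 0,"dz": 0,"yaw": 0,"fingers": 1}
    - {"dx": 0,"dy": 0,"dz": 0,"yaw": 0,"fingers": 1}
    - {"dx": 0,"dy": 0,"dz": 0,"yaw": 0,"fingers": 1}
  squeeze: 50

```text
clock: 47.4
position: [0.4345, 0.0715, 0.0378]
tool_rot: [3.141, 0.002, -3.141]
force: [-3.2, -2.1, 24.8]
grip_width: 0.0606
finger_force: 48.2
```

>>> drive_tool:
  targets:
    - {"dx": 0,"dy": 0,"dz": -0.02,"yaw": 0,"fingers": 1}
    - {"dx": 0,"dy": 0,"dz": 0,"yaw": 0,"fingers": 1}

```text
clock: 47.6
position: [0.4341, 0.0715, 0.0391]
tool_rot: [3.141, 0.001, -3.141]
force: [0.4, 0.8, -0.8]
grip_width: 0.06
finger_force: 54.0
```

>>> drive_tool:
  targets:
    - {"dx": 0,"dy": 0,"dz": -0.15,"yaw": 0,"fingers": 1}
    - {"dx": 0,"dy": 0,"dz": -0.3,"yaw": 0,"fingers": 1}
    - {"dx": 0,"dy": 0,"dz": -0.35,"yaw": 0,"fingers": 1}
    - {"dx": 0,"dy": 0,"dz": -0.35,"yaw": 0,"fingers": 1}
    - {"dx": 0,"dy": -0.1,"dz": -0.35,"yaw": 0,"fingers": 1}
    - {"dx": -0.06,"dy": -0.25,"dz": -0.35,"yaw": 0,"fingers": 1}
    - {"dx": -0.06,"dy": -0.25,"dz": 0,"yaw": 0,"fingers": 1}
    - {"dx": -0.06,"dy": -0.25,"dz": 0,"yaw": 0,"fingers": 1}
    - {"dx": -0.06,"dy": -0.25,"dz": 0,"yaw": 0,"fingers": 1}
    - {"dx": -0.06,"dy": -0.25,"dz": 0,"yaw": 0,"fingers": 1}
    - {"dx": -0.06,"dy": -0.25,"dz": 0,"yaw": 0,"fingers": 1}
    - {"dx": -0.06,"dy": -0.25,"dz": 0,"yaw": 0,"fingers": 1}
    - {"dx": -0.06,"dy": -0.25,"dz": 0,"yaw": 0,"fingers": 1}
    - {"dx": -0.06,"dy": -0.25,"dz": 0,"yaw": 0,"fingers": 1}
    - {"dx": -0.06,"dy": -0.25,"dz": 0,"yaw": 0,"fingers": 1}
    - {"dx": -0.06,"dy": -0.25,"dz": 0,"yaw": 0,"fingers": 1}
    - {"dx": -0.06,"dy": -0.25,"dz": 0,"yaw": 0,"fingers": 1}
    - {"dx": -0.06,"dy": -0.25,"dz": 0,"yaw": 0,"fingers": 1}
    - {"dx": -0.06,"dy": -0.25,"dz": 0,"yaw": 0,"fingers": 1}
    - {"dx": -0.04,"dy": -0.2,"dz": 0,"yaw": 0,"fingers": 1}

```text
clock: 49.6
position: [0.522, -0.3099, 0.2234]
tool_rot: [-3.142, -0.0, 3.142]
force: [-0.9, 0.3, -1.5]
grip_width: 0.0601
finger_force: 54.4
```

>>> drive_tool:
  targets:
    - {"dx": 0,"dy": 0,"dz": 0,"yaw": 0,"fingers": 1}
    - {"dx": 0,"dy": 0,"dz": 0,"yaw": 0,"fingers": 1}
    - {"dx": 0,"dy": 0,"dz": 0,"yaw": 0,"fingers": 1}

```text
clock: 49.9
position: [0.522, -0.3077, 0.2235]
tool_rot: [3.141, -0.0, -3.14]
force: [-0.5, -0.7, 0.1]
grip_width: 0.0601
finger_force: 54.4
```

```bash
python3 - <<'E'
from h import *
s=readout.observe(); p=s['position']; print(p,s['tool_rot'],s['grip_width'],s['force']); f,c,T=snap('w26')
side=grab_frame('side'); cv2.imwrite('pics/side6.png',side); cs,Ts=pose('side')
x,y=map(int,pj(c,T,p+[0,0,.036])); 
for w,tt in ((f,T),(cv2.imread('pics/w17.png'),np.load('pics/w17.npz')['T'])):
  for lo in (205,218): 
    a=disc(w,(x-62,y-55,x+62,min(384,y+75)),lo); print(a,plane(c,tt,[a[:2]],tt[2,3]-.1425+.036))
print('skirt',[circ(f,c,T,p,p[2]+d,.0395,.004,mask=lambda q:q[:,1]<230) for d in (-.0375,-.017)])
print('base',circ(f,c,T,(.522,-.309),.048,.031,.005,mask=lambda q:q[:,1]<165),'cap')
g=cv2.cvtColor(f,cv2.COLOR_BGR2GRAY); np.set_printoptions(linewidth=250); print(g[150:384:6,180:336:5])
E
```

```text
[ 0.5220021  -0.30766668  0.22353204] [ 3.14107067e+00 -2.35319817e-04 -3.14032808e+00] 0.060070601053774375 [-0.46585498 -0.66708878  0.10795688]
[ 258.9  298.2   88.2  133.   107.5 7216.5] [[ 0.52593378 -0.30667397  0.25956279]]
[ 261.9  279.8   50.2   96.3  102.6 3234.5] [[ 0.51599647 -0.30539084  0.25956279]]
[ 257.6  302.9   93.6  127.9   94.  7660.5] [[ 0.52939206 -0.30195917  0.26604883]]
[ 270.7  290.1   48.9  107.7  106.  2695.5] [[ 0.52230682 -0.29614641  0.26604883]]
skirt [(array([ 0.5223, -0.3072,  0.0397]), 238), (array([ 0.5168, -0.3078,  0.0399]), 155)]
base (array([ 0.521 , -0.3082,  0.0311]), 104) cap
[[ 16  27 173 ... 100 117 167]
 [ 18   7 187 ... 101 100 186]
 [ 19  20 192 ... 133 119 200]
 ...
 [ 28  27  29 ...  26  26  28]
 [ 29  26  25 ...  19  26  28]
 [ 21  22  20 ...  23  18  21]]
```

```bash
python3 - <<'E'
from h import *
for n in ('w26','w17','w25'):
    g=cv2.GaussianBlur(cv2.cvtColor(cv2.imread(f'pics/{n}.png'),cv2.COLOR_BGR2GRAY),(5,1),0)[:,250:256].mean(1).astype(int)
    print(n,' '.join(f'{i}:{g[i]}' for i in range(90,384,1) if abs(g[min(i+1,383)]-g[i-1])>14))
E
```

```text
w26 105:26 106:36 107:47 108:51 109:72 110:111 111:177 112:221 113:212 114:163 115:79 116:95 135:100 136:82 138:94 140:108 141:127 142:165 143:146 144:149 146:136 147:90 148:73 152:76 153:108 154:96 155:68 156:58 157:41 164:41 165:60 166:123 178:142 179:158 186:163 187:142 188:124 193:117 197:124 200:121 230:140 231:170 248:159 250:162 253:153 254:225 325:207 326:173 328:169 329:211 342:193 343:179 344:152 345:106 346:21
w17 107:35 108:85 109:160 110:210 112:224 113:152 114:92 115:105 134:89 136:91 137:103 138:108 139:120 140:163 142:153 143:170 144:137 145:86 150:71 151:106 152:108 153:76 154:73 155:61 156:41 165:41 166:86 167:115 170:138 171:157 172:168 173:194 174:214 180:234 181:206 182:143 183:122 195:141 196:152 197:169 203:165 204:143 205:125 211:125 214:130 217:130 219:123 253:141 254:174 255:172 256:198 263:197 264:221 343:203 344:156 345:94 346:19
w25 135:3 136:87 137:144 141:149 142:169 143:190 146:190 147:158 148:131 149:136 158:129 159:152 160:212 161:228 212:241 213:221 215:231 221:242 222:159 223:26
```

```bash
python3 - <<'E'
from h import *
c=camera_info('wrist'); pts=np.array([[-.0395,0],[-.0300,.0738],[.0300,.0738]])
def solve(n,rows,yc,g):
    T=np.load(f'pics/{n}.npz')['T']
    def res(v):
        x,z,t=v; R=[]
        for (a,b),r in zip(pts,rows):
            P=(x+a*np.cos(t)+b*np.sin(t),yc,z-a*np.sin(t)+b*np.cos(t)); 
            K=np.array([[c['fx'],0,c['cx']],[0,c['fy'],c['cy']],[0,0,1]]); q=np.linalg.inv(T)@np.r_[P,1]
            uv=cv2.projectPoints(np.array([[q[0],-q[1],-q[2]]]),np.zeros(3),np.zeros(3),K,c['D'])[0].ravel(); R.append(uv[1]-r)
        return R
    s=least_squares(res,g,x_scale=[.01,.01,.1]); return s.x[:2].round(4),np.degrees(s.x[2]).round(1),s.cost
print('w25',solve('w25',(136,159.5,222),.071,(.434,0,0)))
print('w26',solve('w26',(165.5,253.5,345),-.3077,(.522,.185,0)), solve('w26',(165.5,231,345),-.3077,(.522,.185,0)))
print('w17',solve('w17',(166,255.5,345),-.302,(.522,.193,0)))
E
```

```text
w25 (array([ 0.4363, -0.0059]), np.float64(0.1), np.float64(1.458107778016448e-23))
w26 (array([0.5214, 0.1842]), np.float64(7.8), np.float64(8.401053096241687e-26)) (array([0.5223, 0.1881]), np.float64(-0.8), np.float64(1.0501316370302109e-26))
w17 (array([0.5225, 0.1902]), np.float64(8.4), np.float64(4.13994203059987e-25))
```

This time the held cover is level (tilt about −0.8°; the first grasp was about 8° off) and centred over the nest. I'll lower it.

>>> drive_tool:
  targets:
    - {"dx": 0,"dy": -0.01,"dz": 0.1,"yaw": 0,"fingers": 1}
    - {"dx": 0,"dy": 0,"dz": 0.25,"yaw": 0,"fingers": 1}
    - {"dx": 0,"dy": 0,"dz": 0.25,"yaw": 0,"fingers": 1}
    - {"dx": 0,"dy": 0,"dz": 0.2,"yaw": 0,"fingers": 1}
    - {"dx": 0,"dy": 0,"dz": 0.15,"yaw": 0,"fingers": 1}
    - {"dx": 0,"dy": 0,"dz": 0.15,"yaw": 0,"fingers": 1}
    - {"dx": 0,"dy": 0,"dz": 0.1,"yaw": 0,"fingers": 1}
    - {"dx": 0,"dy": 0,"dz": 0.1,"yaw": 0,"fingers": 1}
    - {"dx": 0,"dy": 0,"dz": 0,"yaw": 0,"fingers": 1}
    - {"dx": 0,"dy": 0,"dz": 0,"yaw": 0,"fingers": 1}

```text
clock: 51.0
position: [0.5222, -0.3097, 0.0939]
tool_rot: [-3.141, 0.0, -3.141]
force: [-0.1, -0.0, -1.4]
grip_width: 0.0605
finger_force: 54.4
```

>>> drive_tool:
  targets:
    - {"dx": 0,"dy": 0,"dz": 0.03,"yaw": 0,"fingers": 1}
    - {"dx": 0,"dy": 0,"dz": 0.02,"yaw": 0,"fingers": 1}
    - {"dx": 0,"dy": 0,"dz": 0.02,"yaw": 0,"fingers": 1}
    - {"dx": 0,"dy": 0,"dz": 0,"yaw": 0,"fingers": 1}

```text
clock: 51.4
position: [0.5219, -0.3095, 0.0864]
tool_rot: [3.142, -0.0, -3.141]
force: [-0.3, 0.8, -1.1]
grip_width: 0.0604
finger_force: 54.4
```

No contact yet, so it's already lower than where it sat the first time. I'll go on in small steps.

>>> drive_tool:
  targets:
    - {"dx": 0,"dy": 0.005,"dz": 0.02,"yaw": 0,"fingers": 1}
    - {"dx": 0,"dy": 0,"dz": 0.02,"yaw": 0,"fingers": 1}
    - {"dx": 0,"dy": 0,"dz": 0,"yaw": 0,"fingers": 1}

```text
clock: 51.7
position: [0.5225, -0.3092, 0.0827]
tool_rot: [-3.141, 0.001, -3.141]
force: [2.4, 0.0, 1.7]
grip_width: 0.0597
finger_force: 54.6
```

```bash
python3 -c "
from h import *
s=readout.observe(); print(s['position'],s['force'],s['moment'])"
```

```text
[ 0.52248246 -0.30921152  0.08268004] [2.38723    0.03324126 1.69616934] [-0.17527078 -0.54649866 -0.02740674]
```

>>> drive_tool:
  targets:
    - {"dx": -0.006,"dy": 0,"dz": 0.01,"yaw": 0,"fingers": 1}
    - {"dx": 0,"dy": 0,"dz": 0,"yaw": 0,"fingers": 1}

```text
clock: 51.9
position: [0.5231, -0.3094, 0.0819]
tool_rot: [-3.141, 0.001, -3.141]
force: [2.0, -0.9, 4.4]
grip_width: 0.0601
finger_force: 54.9
```

```bash
python3 -c "
from h import *
s=readout.observe(); print(s['position'],s['force'],s['moment'])"
```

```text
[ 0.52314656 -0.30939785  0.08192198] [ 1.97526261 -0.85514114  4.39072469] [-0.29053038 -0.54426271  0.00151032]
```

>>> drive_tool:
  targets:
    - {"dx": -0.005,"dy": 0.003,"dz": 0.015,"yaw": 0,"fingers": 1}
    - {"dx": 0,"dy": 0,"dz": 0.01,"yaw": 0,"fingers": 1}
    - {"dx": 0,"dy": 0,"dz": 0,"yaw": 0,"fingers": 1}

```text
clock: 52.2
position: [0.5232, -0.309, 0.0792]
tool_rot: [-3.141, 0.0, -3.141]
force: [1.4, -0.2, -0.1]
grip_width: 0.0606
finger_force: 54.5
```

>>> drive_tool:
  targets:
    - {"dx": -0.003,"dy": 0,"dz": 0.015,"yaw": 0,"fingers": 1}
    - {"dx": 0,"dy": 0,"dz": 0.015,"yaw": 0,"fingers": 1}
    - {"dx": 0,"dy": 0,"dz": 0,"yaw": 0,"fingers": 1}

```text
clock: 52.5
position: [0.523, -0.3086, 0.0756]
tool_rot: [3.141, -0.001, -3.141]
force: [0.3, -0.6, -1.4]
grip_width: 0.0602
finger_force: 54.6
```

>>> drive_tool:
  targets:
    - {"dx": 0,"dy": 0,"dz": 0.015,"yaw": 0,"fingers": 1}
    - {"dx": 0,"dy": 0,"dz": 0.015,"yaw": 0,"fingers": 1}
    - {"dx": 0,"dy": 0,"dz": 0,"yaw": 0,"fingers": 1}

```text
clock: 52.8
position: [0.5232, -0.3085, 0.0726]
tool_rot: [3.141, -0.001, -3.141]
force: [-0.1, 0.2, -2.6]
grip_width: 0.0603
finger_force: 55.1
```

>>> drive_tool:
  targets:
    - {"dx": 0,"dy": 0,"dz": 0.02,"yaw": 0,"fingers": 1}
    - {"dx": 0,"dy": 0,"dz": 0.015,"yaw": 0,"fingers": 1}
    - {"dx": 0,"dy": 0,"dz": 0,"yaw": 0,"fingers": 1}

```text
clock: 53.1
position: [0.5237, -0.3087, 0.0701]
tool_rot: [3.142, 0.0, -3.141]
force: [-2.5, 2.3, 9.2]
grip_width: 0.0601
finger_force: 56.2
```

>>> drive_tool:
  targets:
    - {"dx": 0.004,"dy": 0,"dz": 0.015,"yaw": 0,"fingers": 1}
    - {"dx": 0,"dy": 0,"dz": 0.005,"yaw": 0,"fingers": 1}
    - {"dx": 0,"dy": 0,"dz": 0,"yaw": 0,"fingers": 1}
    - {"dx": 0,"dy": 0,"dz": 0,"yaw": 0,"fingers": 1}

```text
clock: 53.5
position: [0.5239, -0.3088, 0.0699]
tool_rot: [-3.141, 0.002, -3.141]
force: [-8.4, 7.6, 39.6]
grip_width: 0.0599
finger_force: 59.3
```

There's a firm stop at z = 0.0699 under 40 N, which is the predicted home height. I'll relax, release, lift and verify.

>>> drive_tool:
  targets:
    - {"dx": 0,"dy": 0,"dz": -0.025,"yaw": 0,"fingers": 1}
    - {"dx": 0,"dy": 0,"dz": 0,"yaw": 0,"fingers": 1}
    - {"dx": 0,"dy": 0,"dz": 0,"yaw": 0,"fingers": 0}
    - {"dx": 0,"dy": 0,"dz": 0,"yaw": 0,"fingers": 0}
    - {"dx": 0,"dy": 0,"dz": 0,"yaw": 0,"fingers": 0}
    - {"dx": 0,"dy": 0,"dz": 0,"yaw": 0,"fingers": 0}
    - {"dx": 0,"dy": 0,"dz": -0.2,"yaw": 0,"fingers": 0}
    - {"dx": 0,"dy": 0,"dz": -0.4,"yaw": 0,"fingers": 0}
    - {"dx": 0,"dy": 0,"dz": -0.4,"yaw": 0,"fingers": 0}
    - {"dx": 0,"dy": 0,"dz": -0.4,"yaw": 0,"fingers": 0}
    - {"dx": 0,"dy": 0,"dz": -0.4,"yaw": 0,"fingers": 0}
    - {"dx": 0,"dy": 0,"dz": 0,"yaw": 0,"fingers": 0}
    - {"dx": 0,"dy": 0,"dz": 0,"yaw": 0,"fingers": 0}

```text
clock: 54.8
position: [0.5232, -0.3089, 0.2507]
tool_rot: [-3.141, 0.001, -3.141]
force: [1.1, -1.4, -1.7]
grip_width: 0.0853
finger_force: 0.0
```

```bash
python3 - <<'E'
from h import *
s=readout.observe(); p=s['position']; print(p); f,c,T=snap('w27')
side=grab_frame('side'); cv2.imwrite('pics/side7.png',side); cs,Ts=pose('side')
for n,P in (('packed',(.5135,-.188,.106)),('ours',(.522,-.309,.106))):
    x,y=map(int,pj(c,T,P)); X,Y=map(int,pj(cs,Ts,P))
    a=disc(f,(x-50,y-50,x+50,y+50),215); b=disc(side,(X-22,Y-20,X+22,Y+20),215)
    o,d=ray(c,T,[a[:2]]); o2,d2=ray(cs,Ts,[b[:2]]); print(n,a,b,cross((o,d[0]),(o2,d2[0])))
    print(n,circ(f,c,T,P,.106,.0305,.006),'skirt',circ(f,c,T,P,.052,.0395,.004))
    # skirt bottom row along the side-view column through the axis
    print(cv2.cvtColor(side,cv2.COLOR_BGR2GRAY)[Y-12:Y+48,X-3:X+2].mean(1).astype(int))
E
```

```text
[ 0.52321336 -0.30888641  0.25070394]
packed [ 372.8  166.5   51.5   58.5   51.  2293.5] [312.4 223.3  13.7  25.8  94.  253. ] (array([ 0.5135185 , -0.18856039,  0.1025776 ]), np.float64(0.0009802310828710362))
packed (array([ 0.5134, -0.1895,  0.03  ]), 250) skirt (array([ 0.5137, -0.1855,  0.0392]), 115)
[ 14  15  20  26  21   7  42 158 230 234 236 237 237 237 237 237 238 237
 238 238 238 217 176 160 161 162 161 162 162 161 161 162 162 162 165 167
 164 164 162 161 161 182 187 178 172 170 168 169 166 167 154 158 162 138
 112 109 143 162 166 162]
ours [ 258.   175.7   53.6   56.3   89.3 2305. ] [349.7 248.9  16.3  29.   98.1 345. ] (array([ 0.52343744, -0.30790861,  0.10269569]), np.float64(0.0004093355259103465))
ours (array([ 0.5229, -0.3079,  0.0297]), 256) skirt (array([ 0.5223, -0.3079,  0.0397]), 163)
[ 15  16  16  15 115 231 231 234 238 237 237 237 237 238 236 237 237 238
 237 238 236 214 177 160 159 160 160 159 161 162 161 161 161 161 160 162
 166 164 164 163 161 160 174 183 188 177 169 168 168 166 167 166 158 159
 161 146 119 106 116 146]
```

Our canister's top measures 102.7 mm against 102.6 mm for the packed one by the same two-view method. It's level and the gripper is clear, so I'll hand in.

```bash
python3 -c "
from workcell import workorder
print(workorder.job_done())"
```

```text
the job is handed in; nothing more can be done
None
```

The tall bottle is packed in the empty well (base, sleeve, bottle, then cover) and the job is handed in. The cover tipped on the first try and was refitted; it is now fully home and level with the packed canister (102.7 vs 102.6 mm), and the gripper is open and clear.

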